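# Clear the bedside table, bolt the drawer and stand the photo frame on the caddy

### The arm

A 6-joint arm with a two-finger parallel gripper is mounted at the origin on the work surface. World frame = base frame: x ahead of the robot, y to its left, z up, the work surface at z = 0. Lengths are in m, angles in rad, forces in N, time in s.
With the tool pointing down it reaches from about 0.35 to 0.975 m from the base axis. Payload 7.1 kg.
Tool frame: the origin (TCP) lies at the very end of the fingers, on their centre line; the grasp point (between the pads) lies 19 mm behind it; z points along the fingers, y is the line along which they close (so a half turn about z gives the same grasp; the last joint's range is limited). The gripper opens to 88 mm and grips with 3 to 60 N. Pads are 20 mm wide; open, the fingers measure 115 mm over their backs; the gripper's body (75 mm by 178 mm) begins 61 mm behind the grasp point.
Start: joints at [-0.019, 0.423, 1.63, -0, 1.089, -0.019], TCP at [0.625, 0, 0.223] pointing down, gripper open.
Joint ranges: [-3, 3], [-0.9, 2.11], [0.09, 2.58], [-1.31, 4.45], [0.11, 2.69], [-2.54, 2.54]. Speed limits (rad/s): [2.39, 2.39, 3.01, 3.14, 3.14, 3.14].

### API

Orientations are given as [roll, pitch, yaw] about the fixed x, y, z axes, in that order (R = Rz(yaw) Ry(pitch) Rx(roll)).
In Python, from station import env gives the robot as it stands.
- The arm moves only by the tool arm_command, never from a script. Its argument "increments" is a list of rows, each an object of numbers: "x", "y", "z": the shift along the tool's x, y, z in cm; "rx", "ry", "rz": the turn, a rotation vector about the tool's x, y, z in rad; "jaw": the finger opening in cm, from 0 to 8.78. In form: [{"x": .., "y": .., "z": .., "rx": .., "ry": .., "rz": .., "jaw": ..}, ...]. A call has 1 to 8 rows; each row shifts and turns the commanded pose from where the row before left it, along the tool's axes as they then stand; what a row does not reach is not made up. A row lasts 1/10 s, in which the tool goes at most 50 mm and 8.59 degrees, less where a joint would pass 70% of its speed; a pose out of reach is approached as far as the arm can. A call with a gripper value outside its range is refused whole. The fingers move at their own pace and stop on an object; the grip force is fixed at half the most. Time passes only in rows, so rows that do not move let the fingers close. It gives the time, the measured TCP pose, the force, the opening and the grip force at its end, in the units of the state.
- env.observe(): the state, without advancing time (a new reading comes with each control period).
- env.snapshot(name): name is "scene" or "side" or "wrist"; returns (picture, depth): 384x512x3 uint8, red, green, blue; 384x512 float32, m along the optical axis (not along the pixel's ray), 0 where there is no reading.
- env.get_calibration(name): a dict with "fx", "fy", "cx", "cy" (pixels), "origin" and "rotation" of the camera in the world; the wrist camera has in their place "T_tool_cam" (4x4, takes a point from camera to tool coordinates, whose origin is the TCP and whose axes are the flange's). Camera axes: x right, y up, looking along -z (the intrinsics and any distortion apply to the point x, -y, -z); pixel columns grow to the right and rows downward; lengths in m; the calibration is good to about 2 mm. The wrist camera is an equidistant fisheye: a pixel r from the principal point sees the ray r / f radians off the axis. A picture is of the moment at which its call begins: read the wrist's pose just before it. get_calibration takes no time and is no camera call.
- env.hand_in(): hands the job in; it is judged then, once.
The state is a dict: "t": time; "q": joint angles; "joint_vel": joint speeds; "tau": joint torques, N m; "eef_pos": TCP position; "tcp_rot": TCP orientation; "contact_force": force on the tool from outside, world axes, zero at the start; "moment": the same for the moment, N m; "grip_width": opening from 0.0 (shut) to 1.0 (fully open); "gripper_force": force on a finger pad.
Only numpy, scipy, OpenCV 4.12 (cv2) and the standard library are available. Lean on these libraries where they do the work, as an engineer would, in place of code of your own. Each camera call takes 0.05 s, during which the arm holds its last target. There are 200 camera calls.

### The job

Clear the bedside table for the night: lay every one of the torch, orange hair clip, blue spectacle case and black remote that is out on the table inside the caddy's open drawer, push the drawer fully shut, and only then slide its bolt fully home into the keeper. After that, stand the photo frame, leaning back on its fully unfolded kickstand, on top of the wooden caddy. Leave the mug, bell, stacked containers, clock and lotion bottle where they are.

Things in the scene. Friction and masses are not known exactly. Their poses are not given: they have to be found in the camera images.
- caddy: Low fixed wooden caddy, 180 (x) x 364 (y) x 100 high. Origin: centre of its underside; x from its drawer front to its back (away from the robot), y to its left, z up. The frame is to stand on its flat top. Carcass front at x = -90. A brass keeper loop is fixed to its front at local (-109, 170, 78).
- drawer_floor (a point): Centre of the drawer's inner floor, 20 above the table (axes as the caddy's). Inside 135 (x) x 300 (y); side and back walls rise 41 above the floor, the dark front panel 66. The panel is 316 wide, its outer face 79.5 in front (-x) of this point. When shut, the caddy's top is 68 above this floor.
- drawer (a joint): Slide of the drawer in m: 0 fully shut, up to 0.14 pulled out toward the robot (local -x of the caddy). It starts nearly fully out. About 3 N of friction, stays where left; can be pushed shut on the panel.
- bolt (a joint): Slide of the steel barrel bolt on the drawer's front panel, in m: 0 drawn back, 0.04 fully home in the keeper; it moves along the caddy's +y (to its left). About 1.5 N of friction. It enters the keeper only with the drawer within 4 mm of shut, and then holds it.
- bolt_knob (a point): Top of the bolt's upright knob, a 14 diameter steel post standing 30 clear above the bolt's 10 thick bar, 11 in front of the panel's face; this point is 120 above the table. Brass guides either side reach 87 above the table. With bolt at 0 and drawer shut: local (-113, 85) of the caddy.
- frame: Loose dark wooden photo-strip frame, 160 x 66 x 14 thick, about 0.3 kg, lying face down at first. Origin: centre of its photo face (underside as it lies); x to its top end, y across, z out of its back. Its plain top end (x +30 to +80) can be gripped across the 66 width. On the unfolded kickstand it leans back about 0.3 rad.
- frame_top (a point): Middle of the frame's top end (frame x = +80).
- frame_bottom (a point): Bottom edge of the frame's back (frame x = -80, z = 14).
- kickstand (a joint): Kickstand hinge, rad: 0 folded flat on the back, 0.6 fully unfolded at its stop. Axis along the frame's y at frame x = +25, z = 15.5; the strut (107 long, 30 wide, 5 thick) reaches from there to the frame's bottom end; its free end swings up off the back. 0.05 N m friction: stays where left.
- kick_tab (a point): Top of the red pull tab on the kickstand's outer face: 18 along x, 14 across (y), 22 high, 80 from the hinge; its top is 27 above the strut's underside (42 above the table when folded and lying).
- kick_foot (a point): Rubber foot at the free end of the kickstand, 107 from the hinge.
- torch: Silver aluminium torch with a flat underside, 120 x 34 x 34, 0.14 kg; it does not roll. Loose, to be stowed if present (None from the start: absent this time). Origin: centre of its underside; x along its length, z up.
- clip: Orange plastic claw hair clip, 100 x 40 x 34, 0.04 kg. Loose, to be stowed if present (None from the start: absent this time). Origin: centre of its underside; x along its length, z up.
- spec_case: Blue hard spectacle case, 120 x 50 x 34, 0.11 kg. Loose, to be stowed if present (None from the start: absent this time). Origin: centre of its underside; x along its length, z up.
- remote: Black remote control with grey buttons, 120 x 44 x 20, 0.09 kg. Loose, to be stowed if present (None from the start: absent this time). Origin: centre of its underside; x along its length, z up.
- mug: Loose bystander, leave it alone. Origin: centre of its underside. White ceramic mug, 80 diameter, 95 high, handle at its +y.
- bell: Loose bystander, leave it alone. Origin: centre of its underside. Stainless steel pooja bell, 64 diameter, 114 high, slim handle on top.
- containers: Loose bystander, leave it alone. Origin: centre of its underside. Stack of three round plastic containers, green, yellow and red, 100 diameter, 108 high.
- clock: Loose bystander, leave it alone. Origin: centre of its underside. White alarm clock, 40 x 85 x 59 high.
- lotion: Loose bystander, leave it alone. Origin: centre of its underside. White lotion bottle, 56 diameter, 150 high.

How it is judged:
By the outcome, as a careful person would: the job done as asked, in the order asked, and still so for the second after the job is handed in, with the robot touching nothing.
Of torch, clip, spec_case, remote only 3 to 4 are there at a start; the rules pass over those that are not, and their reading is None.
At some moment in a run one of torch, clip, spec_case, remote may be knocked a few centimetres aside while the robot is not near it.
It also fails if it takes over 208 s, if anything falls off the work surface, if the arm or the gripper's body presses on something with over 40 N, if the wrist force passes 120 N, or if a joint passes its speed limit or range.

## Working session

There is one attempt and no reset: what is moved stays moved. The work goes in short steps, Python scripts to look and compute and a tool call to move; the robot and the scene stay as the last step left them, time stands still between calls to the robot, and variables do not carry over. Pictures are saved under pics/ and viewed, at most 14 in all, crops included, and the job is handed in when it is done.

Besides the shell and the picture viewer there is one more tool, called after "Emit:" as name(argument=value, ...) on one line, values as JSON. arm_command: Moves the arm, as the interface text tells. Its arguments: {"type":"object","properties":{"increments":{"type":"array"}},"required":["increments"]}

```bash
ls; mkdir -p pics
cat > h.py <<'E'
import numpy as np, cv2
from station import env
def snap(n,f=None):
    o=env.observe(); p,d=env.snapshot(n)
    if f: cv2.imwrite('pics/'+f+'.png',p[:,:,::-1])
    return o,p,d
def pts(n,d):
    c=env.get_calibration(n); v,u=np.mgrid[0:384,0:512]
    X=np.stack([(u-c['cx'])/c['fx']*d,-(v-c['cy'])/c['fy']*d,-d],-1)
    return X@np.array(c['rotation']).T+np.array(c['origin'])
E
python3 - <<'E'
from h import *
o,p,d=snap('scene','s1'); o2,p2,d2=snap('side','d1')
np.savez('a.npz',p=p,d=d,p2=p2,d2=d2)
print(o)
for n in('scene','side','wrist'): print(env.get_calibration(n))
E
```

```text
pics
{'t': 0.0, 'q': array([-1.90281113e-02,  4.23826011e-01,  1.63068943e+00,  1.47817050e-05,
        1.08863359e+00, -1.90243594e-02]), 'joint_vel': array([-0.00084552, -0.00214747,  0.00087916, -0.00016328,  0.00019027,
       -0.00062023]), 'tau': array([ 1.28069914e-03, -5.44622147e+01, -2.73670936e+01,  6.42951974e-02,
        2.27214623e-02, -1.51321510e-04]), 'eef_pos': array([6.24431764e-01, 2.30193176e-05, 2.21911200e-01]), 'tcp_rot': array([-3.14003681e+00, -4.26906183e-05,  1.57078568e+00]), 'contact_force': array([ 0.01751184, -0.4684114 ,  0.73217872]), 'moment': array([-0.00127963, -0.03194872,  0.01107641]), 'gripper_force': 0.0, 'grip_width': 0.9989463156036549}
{'fx': 367.9755556636208, 'fy': 367.9755556636208, 'cx': 251.32391860680792, 'cy': 188.35943910577166, 'origin': array([ 1.26662967, -0.00765154,  1.02044099]), 'rotation': array([ 0.66074852, -0.01688636,  1.57250871])}
{'fx': 469.9692297257273, 'fy': 469.9692297257273, 'cx': 250.22196493334837, 'cy': 190.12396289513833, 'origin': array([0.3585272 , 1.17187209, 1.31543307]), 'rotation': array([ 0.76448288,  0.02153876, -2.98604844])}
{'fx': 297.3186396354542, 'fy': 297.3186396354542, 'cx': 253.66917425929472, 'cy': 187.81980343153714, 'T_tool_cam': array([[-6.84120356e-04,  9.63650626e-01,  2.67164750e-01,
         7.25875439e-02],
       [ 9.99999753e-01,  6.16485568e-04,  3.37033550e-04,
        -1.18974349e-03],
       [ 1.60079378e-04,  2.67164915e-01, -9.63650810e-01,
        -1.61477565e-01],
       [ 0.00000000e+00,  0.00000000e+00,  0.00000000e+00,
         1.00000000e+00]])}
```

View pics/s1.png

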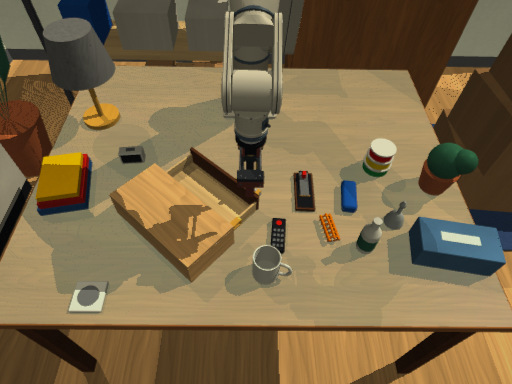

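View pics/d1.png

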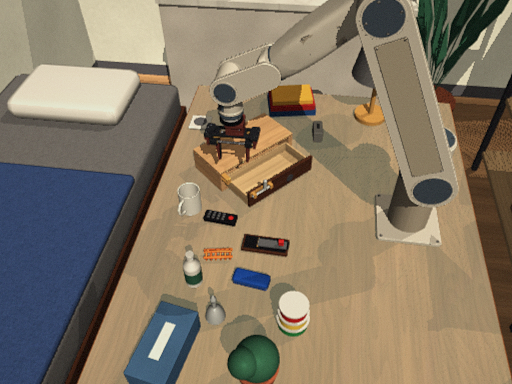

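```bash
cat >> h.py <<'E'
from scipy.spatial.transform import Rotation as Ro
def pts(n,d):
    c=env.get_calibration(n); v,u=np.mgrid[0:384,0:512]
    X=np.stack([(u-c['cx'])/c['fx']*d,-(v-c['cy'])/c['fy']*d,-d],-1)
    return X@Ro.from_euler('xyz',c['rotation']).as_matrix().T+np.array(c['origin'])
def top(P):  # rect of xy points
    (c,s,a)=cv2.minAreaRect((P[:,:2]*1000).astype(np.float32))
    if s[0]<s[1]: s=s[::-1]; a+=90
    a=(a+90)%180-90
    return np.round(c,1),np.round(s,1),round(float(np.radians(a)),3)
def big(m):
    n,l,st,_=cv2.connectedComponentsWithStats(m.astype(np.uint8)); return l==1+np.argmax(st[1:,4])
E
python3 - <<'E'
from h import *
a=np.load('a.npz')
for n,p,d in(('scene',a['p'],a['d']),('side',a['p2'],a['d2'])):
    P=pts(n,d); h=cv2.cvtColor(p,cv2.COLOR_RGB2HSV); H,S,V=[h[...,i].astype(int) for i in range(3)]
    print(n,'table z',np.median(P[...,2][(abs(P[...,2])<.02)&(d>0)]))
    x,y,z=P[...,0],P[...,1],P[...,2]
    reg=(x>.3)&(x<1)&(y>-.05)&(y<.5)&(d>0)
    ms={'case':reg&(H>100)&(H<130)&(S>150)&(z>.01)&(z<.05),'clip':reg&(H>5)&(H<20)&(S>190)&(V>150)&(z>.008)&(z<.05)}
    ms['dark']=reg&(V<75)&(z>.007)&(z<.06)
    for k,m in ms.items():
        N,l,st,_=cv2.connectedComponentsWithStats(m.astype(np.uint8))
        for i in range(1,N):
            if st[i,4]>60:
                q=P[l==i]; print(k,st[i],top(q),'z',np.percentile(q[:,2],[5,50,95]).round(3))
    # caddy top
    m=(d>0)&(abs(z-.1)<.006)&(x>.3)&(x<1.1)&(y<.15)&(y>-.6)&(H>5)&(H<25)&(S>60)
    m=big(m); print('caddytop',top(P[m]),m.sum(),np.median(P[m][:,2]))
    # table objects elsewhere
    m=(d>0)&(z>.015)&(z<.2)&(x>.2)&(x<1.2)&(abs(y)<.8)
    N,l,st,_=cv2.connectedComponentsWithStats(m.astype(np.uint8))
    for i in range(1,N):
        if st[i,4]>80: q=P[l==i]; print('obj',st[i],q.min(0).round(3),q.max(0).round(3))
E
```

```text
scene table z 0.001482271285258463
case [341 181  16  31 426] (array([517.4, 337.1]), array([117.1,  46.1]), -0.128) z [0.02  0.033 0.038]
clip [324 213  16  27 121] (array([639.9, 263. ]), array([97.5, 25.3]), 0.209) z [0.022 0.03  0.038]
dark [363 163  23  13  99] (array([397.6, 444.4]), array([83.8, 32.5]), 0.967) z [0.008 0.017 0.034]
dark [294 171  21  41 437] (array([491.2, 187.9]), array([161. ,  61.2]), -0.006) z [0.011 0.015 0.021]
dark [341 181  15  32  94] (array([523.1, 319.7]), array([118.3,  39.1]), 0.214) z [0.011 0.02  0.029]
dark [235 187  20  18 121] (array([541. , -17.2]), array([86.4,  5. ]), 0.835) z [0.023 0.043 0.059]
dark [384 211  15  18 171] (array([615.2, 460.5]), array([51.7, 25.2]), 0.441) z [0.009 0.028 0.051]
dark [271 218  15  36 331] (array([668.3,  91.5]), array([120.8,  42.1]), -0.086) z [0.017 0.021 0.024]
dark [356 236  20  16 145] (array([715.5, 351.3]), array([53.2, 20.2]), 0.908) z [0.02  0.04  0.058]
dark [412 249   8  15  66] (array([748.1, 497.7]), array([27.4,  4. ]), -0.001) z [0.011 0.036 0.058]
caddytop (array([ 635.8, -241.9]), array([3
[... 1822 characters left out ...]
6] [ 0.368 -0.374  0.065]
obj [178 183  24  33 635] [0.747 0.008 0.015] [0.826 0.127 0.103]
obj [204 210  34  15 307] [0.606 0.07  0.015] [0.725 0.124 0.029]
obj [242 235  48  20 453] [0.406 0.159 0.015] [0.565 0.228 0.052]
obj [203 248  30  13 246] [0.59  0.231 0.015] [0.69  0.286 0.045]
obj [183 251  20  36 501] [0.67  0.344 0.016] [0.726 0.395 0.156]
obj [232 268  39  22 558] [0.453 0.312 0.015] [0.575 0.375 0.042]
obj [ 277  291   33   44 1180] [0.32  0.42  0.015] [0.417 0.515 0.116]
obj [206 296  19  27 323] [0.576 0.456 0.015] [0.631 0.507 0.119]
obj [ 124  301   77   83 3971] [0.641 0.498 0.015] [0.796 0.738 0.099]
obj [ 227  335   53   49 2007] [0.39  0.599 0.048] [0.518 0.72  0.2  ]
```

```bash
cat >> h.py <<'E'
def wpts(o,d):
    c=env.get_calibration('wrist'); v,u=np.mgrid[0:384,0:512]
    a=(u-c['cx'])/c['fx']; b=(v-c['cy'])/c['fy']; r=np.hypot(a,b)+1e-9; t=np.tan(r)/r
    X=np.stack([a*t*d,-b*t*d,-d],-1); T=np.array(c['T_tool_cam'])
    X=X@T[:3,:3].T+T[:3,3]
    return X@Ro.from_euler('xyz',o['tcp_rot']).as_matrix().T+o['eef_pos']
CX=np.array([.742,-.670]);CY=np.array([.670,.742]);CC=np.array([.636,-.242])
def loc(P): return np.stack([(P[...,:2]-CC)@CX,(P[...,:2]-CC)@CY,P[...,2]],-1)
E
python3 - <<'E'
from h import *
o,p,d=snap('wrist','w1'); P=wpts(o,d); np.savez('w1.npz',p=p,P=P,d=d)
x,y,z=[P[...,i] for i in range(3)]
print(np.median(z[(abs(z)<.02)&(d>0)]), (d>0).mean())
h=cv2.cvtColor(p,cv2.COLOR_RGB2HSV).astype(int);H,S,V=h[...,0],h[...,1],h[...,2]
m=(d>0)&(V<75)&(z>.014)&(z<.028)&(y>0)&(y<.3); m=big(m);print('remote?',top(P[m]),m.sum())
L=loc(P)
m=big((d>0)&(abs(z-.1)<.006)&(x>.3)&(x<1.1)&(y<.15));q=L[m];print('caddytop loc',q.min(0),q.max(0),top(P[m]))
m=(d>0)&(z>.0805)&(z<.092)&(L[...,0]<-.15)&(L[...,0]>-.3);m=big(m);q=L[m];print('panel loc',np.percentile(q,[2,50,98],axis=0).round(4),top(P[m]))
m=(d>0)&(z>.105)&(z<.13)&(L[...,0]<-.15)&(L[...,0]>-.3);q=L[m];print('knob',np.median(q,0),len(q))
E
```

```text
0.00019044615531643716 0.9865366617838541
remote? (array([665.8,  92.1]), array([119. ,  43.7]), -0.089) 2488
caddytop loc [-0.09254944 -0.05199566  0.09419382] [0.07023911 0.13907535 0.10165192] (array([ 647.6, -179.6]), array([236. ,  64.7]), 0.088)
panel loc [[-0.2494 -0.0162  0.0811]
 [-0.2309  0.0999  0.0854]
 [-0.2223  0.154   0.0892]] (array([503.5, -35.2]), array([185.6,  30.9]), 0.836)
knob [-0.24430643  0.09527718  0.12141789] 239
```

View pics/w1.png

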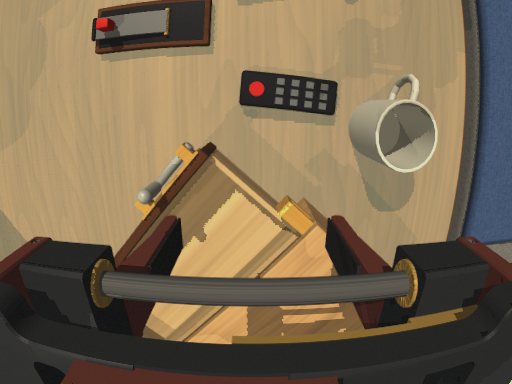

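Emit:
arm_command(increments=[{"x":3.1,"y":1.4},{"x":3.1,"y":1.4},{"x":3.0,"y":1.4},{"rz":-0.14},{"rz":-0.14},{"rz":-0.14},{"rz":-0.14},{"rz":-0.14}])

```text
invalid input at $.increments[0]: expected keys x, y, z, rx, ry, rz, jaw
```

Emit:
arm_command(increments=[{"rz":-0.14},{"rz":-0.14},{"rz":-0.14},{"rz":-0.14},{"rz":-0.14},{"rz":-0.082},{"z":3},{"z":3}])

```text
invalid input at $.increments[0]: expected keys x, y, z, rx, ry, rz, jaw
```

Emit:
arm_command(increments=[{"x":3.1,"y":1.4,"z":0,"rx":0,"ry":0,"rz":0,"jaw":8.7},{"x":3.1,"y":1.4,"z":0,"rx":0,"ry":0,"rz":0,"jaw":8.7},{"x":3.0,"y":1.4,"z":0,"rx":0,"ry":0,"rz":0,"jaw":8.7},{"x":0,"y":0,"z":0,"rx":0,"ry":0,"rz":-0.14,"jaw":8.7},{"x":0,"y":0,"z":0,"rx":0,"ry":0,"rz":-0.14,"jaw":8.7},{"x":0,"y":0,"z":0,"rx":0,"ry":0,"rz":-0.14,"jaw":8.7},{"x":0,"y":0,"z":0,"rx":0,"ry":0,"rz":-0.14,"jaw":8.7},{"x":0,"y":0,"z":0,"rx":0,"ry":0,"rz":-0.14,"jaw":8.7}])

```text
t: 0.95
eef_pos: [0.6668, 0.0921, 0.2222]
tcp_rot: [-3.141, -0.0, 2.277]
contact_force: [0.2, 0.2, 0.2]
grip_width: 0.993
gripper_force: 0.0
```

Emit:
arm_command(increments=[{"x":0,"y":0,"z":0,"rx":0,"ry":0,"rz":-0.14,"jaw":8.7},{"x":0,"y":0,"z":0,"rx":0,"ry":0,"rz":-0.14,"jaw":8.7},{"x":0,"y":0,"z":0,"rx":0,"ry":0,"rz":-0.14,"jaw":8.7},{"x":0,"y":0,"z":0,"rx":0,"ry":0,"rz":-0.14,"jaw":8.7},{"x":0,"y":0,"z":0,"rx":0,"ry":0,"rz":-0.14,"jaw":8.7},{"x":0,"y":0,"z":0,"rx":0,"ry":0,"rz":-0.082,"jaw":8.7},{"x":0,"y":0,"z":3,"rx":0,"ry":0,"rz":0,"jaw":8.7},{"x":0,"y":0,"z":3,"rx":0,"ry":0,"rz":0,"jaw":8.7}])

```text
t: 1.75
eef_pos: [0.6676, 0.0921, 0.1628]
tcp_rot: [3.141, 0.002, 3.053]
contact_force: [-0.6, 0.1, -0.1]
grip_width: 0.988
gripper_force: 0.0
```

```bash
cat >> h.py <<'E'
def wfind(k,f=None):
    o,p,d=snap('wrist',f); P=wpts(o,d); z=P[...,2]
    h=cv2.cvtColor(p,cv2.COLOR_RGB2HSV).astype(int);H,S,V=h[...,0],h[...,1],h[...,2]
    m={'remote':(V<75)&(z>.014)&(z<.028),'case':(H>100)&(H<130)&(S>130)&(z>.02)&(z<.045),'clip':(H>5)&(H<20)&(S>170)&(z>.01)&(z<.045)}[k]
    m&=(d>0)&(P[...,1]>.02)&(np.mgrid[0:384,0:512][0]<250); m=big(m)
    q=P[m]; q=q[q[:,2]>np.percentile(q[:,2],95)-.012]
    r=top(q); c=r[0]/1000; R=Ro.from_euler('xyz',o['tcp_rot']).as_matrix()
    a=r[2]+np.pi/2-(o['tcp_rot'][2]-np.pi/2); a=(a+np.pi/2)%np.pi-np.pi/2
    dlt=R.T@(np.r_[c,0]-o['eef_pos'])*100
    print(k,r,m.sum(),'z',np.percentile(q[:,2],[5,95]).round(4),'tool dx dy dz(table) cm',dlt.round(2),'rz',round(-a,3),'yaw',o['tcp_rot'][2].round(3)); return o,p,d,P
E
python3 -c "
from h import *
wfind('remote')"
```

```text
remote (array([665.5,  92.3]), array([117.8,  43.5]), -0.094) 3333 z [0.0176 0.0205] tool dx dy dz(table) cm [ 2.500e-01 -1.000e-02  1.628e+01] rz 0.005 yaw 3.053
```

Emit:
arm_command(increments=[{"x":0.2,"y":0,"z":4,"rx":0,"ry":0,"rz":0,"jaw":8.0},{"x":0,"y":0,"z":4,"rx":0,"ry":0,"rz":0,"jaw":8.0},{"x":0,"y":0,"z":4,"rx":0,"ry":0,"rz":0,"jaw":8.0},{"x":0,"y":0,"z":2,"rx":0,"ry":0,"rz":0,"jaw":8.0},{"x":0,"y":0,"z":1.5,"rx":0,"ry":0,"rz":0,"jaw":8.0},{"x":0,"y":0,"z":0,"rx":0,"ry":0,"rz":0,"jaw":3},{"x":0,"y":0,"z":0,"rx":0,"ry":0,"rz":0,"jaw":3},{"x":0,"y":0,"z":0,"rx":0,"ry":0,"rz":0,"jaw":3}])

```text
t: 2.6
eef_pos: [0.6663, 0.0923, 0.0094]
tcp_rot: [3.141, 0.003, 3.053]
contact_force: [-0.2, 0.5, 0.5]
grip_width: 0.676
gripper_force: 0.0
```

Emit:
arm_command(increments=[{"x":0,"y":0,"z":0,"rx":0,"ry":0,"rz":0,"jaw":3},{"x":0,"y":0,"z":0,"rx":0,"ry":0,"rz":0,"jaw":3},{"x":0,"y":0,"z":-2,"rx":0,"ry":0,"rz":0,"jaw":3},{"x":0,"y":0,"z":-4,"rx":0,"ry":0,"rz":0,"jaw":3},{"x":0,"y":0,"z":-4,"rx":0,"ry":0,"rz":0,"jaw":3},{"x":0,"y":0,"z":-4,"rx":0,"ry":0,"rz":0,"jaw":3},{"x":0,"y":0,"z":-1,"rx":0,"ry":0,"rz":0,"jaw":3},{"x":0,"y":0,"z":0,"rx":0,"ry":0,"rz":0,"jaw":3}])

```text
t: 3.4
eef_pos: [0.6661, 0.0923, 0.16]
tcp_rot: [3.141, 0.004, 3.053]
contact_force: [-0.1, 0.5, 0.4]
grip_width: 0.496
gripper_force: 30.0
```

Emit:
arm_command(increments=[{"x":0,"y":0,"z":0,"rx":0,"ry":0,"rz":0.13,"jaw":3},{"x":0,"y":0,"z":0,"rx":0,"ry":0,"rz":0.13,"jaw":3},{"x":0,"y":0,"z":0,"rx":0,"ry":0,"rz":0.13,"jaw":3},{"x":0,"y":0,"z":0,"rx":0,"ry":0,"rz":0.13,"jaw":3},{"x":0,"y":0,"z":0,"rx":0,"ry":0,"rz":0.126,"jaw":3},{"x":-0.7,"y":-3.4,"z":0,"rx":0,"ry":0,"rz":0,"jaw":3},{"x":-0.7,"y":-3.4,"z":0,"rx":0,"ry":0,"rz":0,"jaw":3},{"x":-0.7,"y":-3.4,"z":0,"rx":0,"ry":0,"rz":0,"jaw":3}])

```text
t: 4.2
eef_pos: [0.6099, 0.0018, 0.155]
tcp_rot: [-3.139, -0.003, 2.408]
contact_force: [0.2, -0.5, -1.2]
grip_width: 0.498
gripper_force: 30.0
```

Emit:
arm_command(increments=[{"x":-0.7,"y":-3.4,"z":0,"rx":0,"ry":0,"rz":0,"jaw":3},{"x":-0.7,"y":-3.4,"z":0,"rx":0,"ry":0,"rz":0,"jaw":3},{"x":-0.7,"y":-3.4,"z":0,"rx":0,"ry":0,"rz":0,"jaw":3},{"x":-0.5,"y":-3.4,"z":0,"rx":0,"ry":0,"rz":0,"jaw":3},{"x":0,"y":0,"z":0,"rx":0,"ry":0,"rz":0,"jaw":3}])

```text
t: 4.7
eef_pos: [0.5365, -0.118, 0.1554]
tcp_rot: [-3.138, -0.004, 2.404]
contact_force: [0.1, -0.1, -0.7]
grip_width: 0.497
gripper_force: 30.0
```

Run:
```python
from h import *
o,p,d=snap('wrist','w2'); P=wpts(o,d); L=loc(P); z=P[...,2]; l=loc(o['eef_pos']); print('tcp loc',l,o['tcp_rot'])
np.savez('w2.npz',p=p,P=P,d=d)
m=(d>0)&(z>.0805)&(z<.089)&(L[...,0]<-.15)&(L[...,0]>-.3)&(d>.1);m=big(m);q=L[m];print('panel',np.percentile(q,[2,50,98],axis=0).round(4),top(P[m]))
m=(d>0)&(abs(z-.1)<.006)&(L[...,0]>-.13)&(L[...,0]<.1);q=L[big(m)];print('top',np.percentile(q,[1,50,99],axis=0).round(4))
m=(d>0)&(z>.01)&(z<.03)&(L[...,0]<-.08)&(L[...,0]>-.24)&(abs(L[...,1])<.16);q=L[m];print('floor',np.percentile(q,[1,50,99],axis=0).round(4))
```

```text
tcp loc [-0.15689422  0.02536495  0.15535459] [-3.13842068 -0.00447532  2.4035844 ]
panel [[-0.2489 -0.1451  0.0816]
 [-0.2293  0.0416  0.0854]
 [-0.2221  0.1485  0.0885]] (array([459.8, -83.3]), array([315.2,  30.7]), 0.832)
top [[-0.0587 -0.0301  0.0981]
 [-0.0352  0.0238  0.0994]
 [-0.022   0.0771  0.1007]]
floor [[-0.2187 -0.1506  0.0178]
 [-0.163  -0.0364  0.0195]
 [-0.087   0.1494  0.0284]]
```

View pics/w2.png

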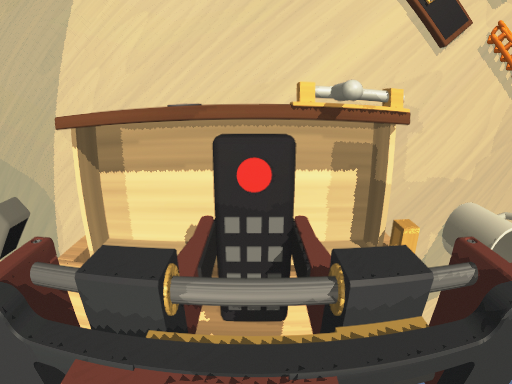

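Emit:
arm_command(increments=[{"x":-0.2,"y":0.4,"z":3,"rx":0,"ry":0,"rz":0,"jaw":3},{"x":0,"y":0,"z":3,"rx":0,"ry":0,"rz":0,"jaw":3},{"x":0,"y":0,"z":3,"rx":0,"ry":0,"rz":0,"jaw":3},{"x":0,"y":0,"z":2,"rx":0,"ry":0,"rz":0,"jaw":3},{"x":0,"y":0,"z":1.3,"rx":0,"ry":0,"rz":0,"jaw":3},{"x":0,"y":0,"z":0,"rx":0,"ry":0,"rz":0,"jaw":3},{"x":0,"y":0,"z":0,"rx":0,"ry":0,"rz":0,"jaw":5.2},{"x":0,"y":0,"z":0,"rx":0,"ry":0,"rz":0,"jaw":5.2}])

```text
t: 5.55
eef_pos: [0.5454, -0.1142, 0.0357]
tcp_rot: [3.141, 0.002, 2.407]
contact_force: [0.6, 0.4, -0.5]
grip_width: 0.588
gripper_force: 0.0
```

Emit:
arm_command(increments=[{"x":0,"y":0,"z":0,"rx":0,"ry":0,"rz":0,"jaw":5.2},{"x":0,"y":0,"z":-2,"rx":0,"ry":0,"rz":0,"jaw":5.2},{"x":0,"y":0,"z":-4,"rx":0,"ry":0,"rz":0,"jaw":6},{"x":0,"y":0,"z":-4,"rx":0,"ry":0,"rz":0,"jaw":8},{"x":0,"y":0,"z":-4,"rx":0,"ry":0,"rz":0,"jaw":8},{"x":0,"y":0,"z":-3,"rx":0,"ry":0,"rz":0,"jaw":8}])

```text
t: 6.15
eef_pos: [0.5453, -0.1145, 0.2083]
tcp_rot: [3.14, 0.003, 2.407]
contact_force: [-0.1, -0.1, -0.0]
grip_width: 0.896
gripper_force: 0.0
```

Emit:
arm_command(increments=[{"x":2,"y":3.8,"z":0,"rx":0,"ry":0,"rz":0,"jaw":8},{"x":2,"y":3.8,"z":0,"rx":0,"ry":0,"rz":0,"jaw":8},{"x":2,"y":3.8,"z":0,"rx":0,"ry":0,"rz":0,"jaw":8},{"x":2,"y":3.8,"z":0,"rx":0,"ry":0,"rz":0,"jaw":8},{"x":2,"y":3.8,"z":0,"rx":0,"ry":0,"rz":0,"jaw":8},{"x":2,"y":3.8,"z":0,"rx":0,"ry":0,"rz":0,"jaw":8},{"x":2,"y":3.8,"z":0,"rx":0,"ry":0,"rz":0,"jaw":8},{"x":2,"y":3.8,"z":0,"rx":0,"ry":0,"rz":0,"jaw":8}])

```text
t: 6.95
eef_pos: [0.6299, 0.2204, 0.2059]
tcp_rot: [3.14, 0.001, 2.407]
contact_force: [0.4, -0.6, 0.3]
grip_width: 0.913
gripper_force: 0.0
```

Emit:
arm_command(increments=[{"x":2,"y":3.8,"z":0,"rx":0,"ry":0,"rz":0,"jaw":8},{"x":0,"y":0,"z":0,"rx":0,"ry":0,"rz":-0.133,"jaw":8},{"x":0,"y":0,"z":0,"rx":0,"ry":0,"rz":-0.133,"jaw":8},{"x":0,"y":0,"z":0,"rx":0,"ry":0,"rz":-0.133,"jaw":8},{"x":0,"y":0,"z":0,"rx":0,"ry":0,"rz":-0.133,"jaw":8},{"x":0,"y":0,"z":0,"rx":0,"ry":0,"rz":-0.133,"jaw":8},{"x":0,"y":0,"z":0,"rx":0,"ry":0,"rz":-0.133,"jaw":8},{"x":0,"y":0,"z":0,"rx":0,"ry":0,"rz":-0.133,"jaw":8}])

```text
t: 7.75
eef_pos: [0.6403, 0.2602, 0.2057]
tcp_rot: [3.141, 0.001, -2.94]
contact_force: [0.2, 0.1, 0.1]
grip_width: 0.912
gripper_force: 0.0
```

Emit:
arm_command(increments=[{"x":0,"y":0,"z":2,"rx":0,"ry":0,"rz":0,"jaw":8},{"x":0,"y":0,"z":2,"rx":0,"ry":0,"rz":0,"jaw":8},{"x":0,"y":0,"z":0,"rx":0,"ry":0,"rz":0,"jaw":8}])

```text
t: 8.05
eef_pos: [0.6386, 0.2595, 0.1628]
tcp_rot: [-3.141, -0.004, -2.946]
contact_force: [-0.0, 0.8, -0.1]
grip_width: 0.913
gripper_force: 0.0
```

```bash
python3 -c "
from h import *
wfind('clip','w3')"
```

```text
clip (array([640.9, 256.5]), array([95.3, 37.3]), 0.193) 2593 z [0.0237 0.0358] tool dx dy dz(table) cm [-0.23 -0.33 16.28] rz 0.003 yaw -2.946
```

Emit:
arm_command(increments=[{"x":-0.2,"y":-0.3,"z":3,"rx":0,"ry":0,"rz":0,"jaw":8.0},{"x":0,"y":0,"z":4,"rx":0,"ry":0,"rz":0,"jaw":8.0},{"x":0,"y":0,"z":4,"rx":0,"ry":0,"rz":0,"jaw":8.0},{"x":0,"y":0,"z":2,"rx":0,"ry":0,"rz":0,"jaw":8.0},{"x":0,"y":0,"z":2,"rx":0,"ry":0,"rz":0,"jaw":8.0},{"x":0,"y":0,"z":0,"rx":0,"ry":0,"rz":0,"jaw":3},{"x":0,"y":0,"z":0,"rx":0,"ry":0,"rz":0,"jaw":3},{"x":0,"y":0,"z":0,"rx":0,"ry":0,"rz":0,"jaw":3}])

```text
t: 8.9
eef_pos: [0.6441, 0.2582, 0.0166]
tcp_rot: [3.141, 0.003, -2.945]
contact_force: [0.3, 1.3, -0.9]
grip_width: 0.68
gripper_force: 0.0
```

Emit:
arm_command(increments=[{"x":0,"y":0,"z":0,"rx":0,"ry":0,"rz":0,"jaw":3},{"x":0,"y":0,"z":0,"rx":0,"ry":0,"rz":0,"jaw":3},{"x":0,"y":0,"z":-2,"rx":0,"ry":0,"rz":0,"jaw":3},{"x":0,"y":0,"z":-4,"rx":0,"ry":0,"rz":0,"jaw":3},{"x":0,"y":0,"z":-4,"rx":0,"ry":0,"rz":0,"jaw":3},{"x":0,"y":0,"z":-4,"rx":0,"ry":0,"rz":0,"jaw":3},{"x":0,"y":0,"z":-3,"rx":0,"ry":0,"rz":0,"jaw":3},{"x":0,"y":0,"z":0,"rx":0,"ry":0,"rz":0,"jaw":3}])

```text
t: 9.7
eef_pos: [0.6457, 0.2588, 0.1921]
tcp_rot: [3.14, 0.01, -2.945]
contact_force: [0.5, -0.1, -0.1]
grip_width: 0.458
gripper_force: 30.0
```

Emit:
arm_command(increments=[{"x":0,"y":0,"z":0,"rx":0,"ry":0,"rz":0.133,"jaw":3},{"x":0,"y":0,"z":0,"rx":0,"ry":0,"rz":0.133,"jaw":3},{"x":0,"y":0,"z":0,"rx":0,"ry":0,"rz":0.133,"jaw":3},{"x":0,"y":0,"z":0,"rx":0,"ry":0,"rz":0.133,"jaw":3},{"x":0,"y":0,"z":0,"rx":0,"ry":0,"rz":0.133,"jaw":3},{"x":0,"y":0,"z":0,"rx":0,"ry":0,"rz":0.133,"jaw":3},{"x":0,"y":0,"z":0,"rx":0,"ry":0,"rz":0.133,"jaw":3},{"x":0,"y":0,"z":0,"rx":0,"ry":0,"rz":0,"jaw":3}])

```text
t: 10.5
eef_pos: [0.6423, 0.2575, 0.1846]
tcp_rot: [-3.141, -0.0, 2.406]
contact_force: [-0.5, 0.3, -0.4]
grip_width: 0.455
gripper_force: 30.0
```

Emit:
arm_command(increments=[{"x":-2.2,"y":-3.35,"z":0,"rx":0,"ry":0,"rz":0,"jaw":3},{"x":-2.2,"y":-3.35,"z":0,"rx":0,"ry":0,"rz":0,"jaw":3},{"x":-2.2,"y":-3.35,"z":0,"rx":0,"ry":0,"rz":0,"jaw":3},{"x":-2.2,"y":-3.35,"z":0,"rx":0,"ry":0,"rz":0,"jaw":3},{"x":-2.2,"y":-3.35,"z":0,"rx":0,"ry":0,"rz":0,"jaw":3},{"x":-2.2,"y":-3.35,"z":0,"rx":0,"ry":0,"rz":0,"jaw":3},{"x":-2.2,"y":-3.35,"z":0,"rx":0,"ry":0,"rz":0,"jaw":3},{"x":-2.2,"y":-3.35,"z":0,"rx":0,"ry":0,"rz":0,"jaw":3}])

```text
t: 11.3
eef_pos: [0.593, -0.0607, 0.1849]
tcp_rot: [-3.142, -0.0, 2.411]
contact_force: [0.0, 0.6, -0.0]
grip_width: 0.452
gripper_force: 30.0
```

Emit:
arm_command(increments=[{"x":-0.2,"y":0,"z":0,"rx":0,"ry":0,"rz":0,"jaw":3},{"x":0,"y":0,"z":0,"rx":0,"ry":0,"rz":0,"jaw":3}])

```text
t: 11.5
eef_pos: [0.5951, -0.0613, 0.1848]
tcp_rot: [3.141, -0.0, 2.407]
contact_force: [0.1, -0.1, -0.5]
grip_width: 0.452
gripper_force: 30.0
```

Run:
```python
from h import *
o,p,d=snap('wrist','w4'); P=wpts(o,d); L=loc(P); z=P[...,2]; print('tcp loc',loc(o['eef_pos']),o['tcp_rot'])
h=cv2.cvtColor(p,cv2.COLOR_RGB2HSV).astype(int);V=h[...,2]
m=big((d>0)&(V<75)&(z>.03)&(z<.048)&(L[...,0]<-.08)&(L[...,0]>-.225)&(abs(L[...,1])<.15));q=L[m];print('remote',m.sum(),np.percentile(q,[2,50,98],axis=0).round(4))
```

```text
tcp loc [-0.15141523  0.10662453  0.1848384 ] [ 3.14130041e+00 -2.63983103e-05  2.40718901e+00]
remote 3057 [[-0.212   0.0126  0.0346]
 [-0.1614  0.0362  0.0392]
 [-0.0978  0.0547  0.0407]]
```

View pics/w4.png

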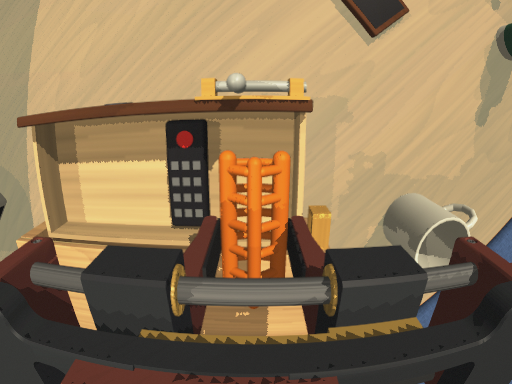

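Emit:
arm_command(increments=[{"x":0,"y":0,"z":4,"rx":0,"ry":0,"rz":0,"jaw":3},{"x":0,"y":0,"z":4,"rx":0,"ry":0,"rz":0,"jaw":3},{"x":0,"y":0,"z":4,"rx":0,"ry":0,"rz":0,"jaw":3},{"x":0,"y":0,"z":1.5,"rx":0,"ry":0,"rz":0,"jaw":3},{"x":0,"y":0,"z":1.4,"rx":0,"ry":0,"rz":0,"jaw":3},{"x":0,"y":0,"z":0,"rx":0,"ry":0,"rz":0,"jaw":3},{"x":0,"y":0,"z":0,"rx":0,"ry":0,"rz":0,"jaw":4.6},{"x":0,"y":0,"z":0,"rx":0,"ry":0,"rz":0,"jaw":4.6}])

```text
t: 12.35
eef_pos: [0.5961, -0.0602, 0.0367]
tcp_rot: [3.14, 0.001, 2.408]
contact_force: [-0.1, 0.0, 0.7]
grip_width: 0.52
gripper_force: 0.0
```

Emit:
arm_command(increments=[{"x":0,"y":0,"z":0,"rx":0,"ry":0,"rz":0,"jaw":4.6},{"x":0,"y":0,"z":-2,"rx":0,"ry":0,"rz":0,"jaw":4.6},{"x":0,"y":0,"z":-4,"rx":0,"ry":0,"rz":0,"jaw":4.6},{"x":0,"y":0,"z":-4,"rx":0,"ry":0,"rz":0,"jaw":8},{"x":0,"y":0,"z":-4,"rx":0,"ry":0,"rz":0,"jaw":8},{"x":0,"y":0,"z":-3,"rx":0,"ry":0,"rz":0,"jaw":8}])

```text
t: 12.95
eef_pos: [0.5958, -0.0606, 0.2088]
tcp_rot: [3.14, 0.002, 2.407]
contact_force: [0.4, 0.1, 0.8]
grip_width: 0.756
gripper_force: 0.0
```

Emit:
arm_command(increments=[{"x":3.3,"y":2.4,"z":0,"rx":0,"ry":0,"rz":0,"jaw":8.7},{"x":3.3,"y":2.4,"z":0,"rx":0,"ry":0,"rz":0,"jaw":8.7},{"x":3.3,"y":2.4,"z":0,"rx":0,"ry":0,"rz":0,"jaw":8.7},{"x":3.3,"y":2.4,"z":0,"rx":0,"ry":0,"rz":0,"jaw":8.7},{"x":3.3,"y":2.4,"z":0,"rx":0,"ry":0,"rz":0,"jaw":8.7},{"x":3.3,"y":2.4,"z":0,"rx":0,"ry":0,"rz":0,"jaw":8.7},{"x":3.3,"y":2.4,"z":0,"rx":0,"ry":0,"rz":0,"jaw":8.7},{"x":3.3,"y":2.4,"z":0,"rx":0,"ry":0,"rz":0,"jaw":8.7}])

```text
t: 13.75
eef_pos: [0.5274, 0.2606, 0.2062]
tcp_rot: [3.141, 0.0, 2.407]
contact_force: [-0.0, 0.5, -0.4]
grip_width: 0.99
gripper_force: 0.0
```

Emit:
arm_command(increments=[{"x":3.3,"y":2.4,"z":0,"rx":0,"ry":0,"rz":0,"jaw":8.7},{"x":3.0,"y":2.4,"z":0,"rx":0,"ry":0,"rz":0,"jaw":8.7},{"x":0,"y":0,"z":0,"rx":0,"ry":0,"rz":-0.122,"jaw":8.7},{"x":0,"y":0,"z":0,"rx":0,"ry":0,"rz":-0.122,"jaw":8.7},{"x":0,"y":0,"z":0,"rx":0,"ry":0,"rz":-0.122,"jaw":8.7},{"x":0,"y":0,"z":0,"rx":0,"ry":0,"rz":-0.122,"jaw":8.7},{"x":0,"y":0,"z":0,"rx":0,"ry":0,"rz":-0.122,"jaw":8.7},{"x":0,"y":0,"z":2,"rx":0,"ry":0,"rz":0,"jaw":8.7}])

```text
t: 14.55
eef_pos: [0.515, 0.3379, 0.1883]
tcp_rot: [3.138, 0.004, 3.021]
contact_force: [0.6, 1.1, 0.7]
grip_width: 0.991
gripper_force: 0.0
```

Emit:
arm_command(increments=[{"x":0,"y":0,"z":2,"rx":0,"ry":0,"rz":0,"jaw":8.7},{"x":0,"y":0,"z":0,"rx":0,"ry":0,"rz":0,"jaw":8.7}])

```text
t: 14.75
eef_pos: [0.5118, 0.3358, 0.1636]
tcp_rot: [-3.139, -0.003, 3.017]
contact_force: [-0.2, -0.5, -0.4]
grip_width: 0.994
gripper_force: 0.0
```

```bash
python3 -c "
from h import *
wfind('case','w5')"
```

```text
case (array([512.5, 340.4]), array([116.6,  48.1]), -0.139) 4964 z [0.0289 0.0343] tool dx dy dz(table) cm [-0.06  0.51 16.36] rz 0.014 yaw 3.017
```

Emit:
arm_command(increments=[{"x":-0.1,"y":0.3,"z":3,"rx":0,"ry":0,"rz":0.01,"jaw":8.7},{"x":0,"y":0.2,"z":4,"rx":0,"ry":0,"rz":0,"jaw":8.7},{"x":0,"y":0,"z":4,"rx":0,"ry":0,"rz":0,"jaw":8.7},{"x":0,"y":0,"z":2,"rx":0,"ry":0,"rz":0,"jaw":8.7},{"x":0,"y":0,"z":2,"rx":0,"ry":0,"rz":0,"jaw":8.7},{"x":0,"y":0,"z":0,"rx":0,"ry":0,"rz":0,"jaw":3},{"x":0,"y":0,"z":0,"rx":0,"ry":0,"rz":0,"jaw":3},{"x":0,"y":0,"z":0,"rx":0,"ry":0,"rz":0,"jaw":3}])

```text
t: 15.6
eef_pos: [0.5161, 0.3423, 0.0175]
tcp_rot: [3.14, 0.002, 3.007]
contact_force: [0.4, 0.2, -0.4]
grip_width: 0.756
gripper_force: 0.0
```

Emit:
arm_command(increments=[{"x":0,"y":0,"z":0,"rx":0,"ry":0,"rz":0,"jaw":3},{"x":0,"y":0,"z":0,"rx":0,"ry":0,"rz":0,"jaw":3},{"x":0,"y":0,"z":-2,"rx":0,"ry":0,"rz":0,"jaw":3},{"x":0,"y":0,"z":-4,"rx":0,"ry":0,"rz":0,"jaw":3},{"x":0,"y":0,"z":-4,"rx":0,"ry":0,"rz":0,"jaw":3},{"x":0,"y":0,"z":-4,"rx":0,"ry":0,"rz":0,"jaw":3},{"x":0,"y":0,"z":-4,"rx":0,"ry":0,"rz":0,"jaw":3},{"x":0,"y":0,"z":0,"rx":0,"ry":0,"rz":0,"jaw":3}])

```text
t: 16.4
eef_pos: [0.518, 0.3435, 0.2023]
tcp_rot: [3.135, 0.008, 3.007]
contact_force: [0.7, -1.2, -1.1]
grip_width: 0.565
gripper_force: 30.0
```

Emit:
arm_command(increments=[{"x":0,"y":0,"z":0,"rx":0,"ry":0,"rz":0.14,"jaw":3},{"x":0,"y":0,"z":0,"rx":0,"ry":0,"rz":0.14,"jaw":3},{"x":0,"y":0,"z":0,"rx":0,"ry":0,"rz":0.14,"jaw":3},{"x":0,"y":0,"z":0,"rx":0,"ry":0,"rz":0.14,"jaw":3},{"x":0,"y":0,"z":0,"rx":0,"ry":0,"rz":0.14,"jaw":3},{"x":0,"y":0,"z":0,"rx":0,"ry":0,"rz":0.14,"jaw":3},{"x":0,"y":0,"z":0,"rx":0,"ry":0,"rz":0.14,"jaw":3},{"x":0,"y":0,"z":0,"rx":0,"ry":0,"rz":0.14,"jaw":3}])

```text
t: 17.2
eef_pos: [0.5145, 0.3412, 0.1948]
tcp_rot: [-3.14, 0.0, 1.881]
contact_force: [-0.3, 0.1, -1.2]
grip_width: 0.565
gripper_force: 30.0
```

Emit:
arm_command(increments=[{"x":0,"y":0,"z":0,"rx":0,"ry":0,"rz":0.14,"jaw":3},{"x":0,"y":0,"z":0,"rx":0,"ry":0,"rz":0.14,"jaw":3},{"x":0,"y":0,"z":0,"rx":0,"ry":0,"rz":0.14,"jaw":3},{"x":0,"y":0,"z":0,"rx":0,"ry":0,"rz":0.14,"jaw":3},{"x":0,"y":0,"z":0,"rx":0,"ry":0,"rz":0.14,"jaw":3},{"x":0,"y":0,"z":0,"rx":0,"ry":0,"rz":0.14,"jaw":3},{"x":0,"y":0,"z":0,"rx":0,"ry":0,"rz":0.14,"jaw":3},{"x":0,"y":0,"z":0,"rx":0,"ry":0,"rz":0.08,"jaw":3}])

```text
t: 18.0
eef_pos: [0.5145, 0.3412, 0.1948]
tcp_rot: [-3.141, 0.001, 0.822]
contact_force: [-0.4, 0.9, -0.5]
grip_width: 0.567
gripper_force: 30.0
```

Emit:
arm_command(increments=[{"x":0,"y":0,"z":0,"rx":0,"ry":0,"rz":-0.012,"jaw":3},{"x":-4,"y":3,"z":0,"rx":0,"ry":0,"rz":0,"jaw":3},{"x":-4,"y":3,"z":0,"rx":0,"ry":0,"rz":0,"jaw":3},{"x":-4,"y":3,"z":0,"rx":0,"ry":0,"rz":0,"jaw":3},{"x":-4,"y":3,"z":0,"rx":0,"ry":0,"rz":0,"jaw":3},{"x":-4,"y":3,"z":0,"rx":0,"ry":0,"rz":0,"jaw":3},{"x":-4,"y":3,"z":0,"rx":0,"ry":0,"rz":0,"jaw":3},{"x":-4,"y":3,"z":0,"rx":0,"ry":0,"rz":0,"jaw":3}])

```text
t: 18.8
eef_pos: [0.4833, -0.0089, 0.1955]
tcp_rot: [3.142, 0.0, 0.842]
contact_force: [0.9, -0.2, -0.6]
grip_width: 0.571
gripper_force: 30.0
```

Emit:
arm_command(increments=[{"x":-4,"y":3,"z":0,"rx":0,"ry":0,"rz":0,"jaw":3},{"x":-4,"y":3,"z":0,"rx":0,"ry":0,"rz":0,"jaw":3},{"x":-4,"y":3,"z":0,"rx":0,"ry":0,"rz":0,"jaw":3},{"x":-3.6,"y":2.7,"z":0,"rx":0,"ry":0,"rz":0,"jaw":3},{"x":0,"y":0,"z":0,"rx":0,"ry":0,"rz":0,"jaw":3},{"x":0,"y":0,"z":0,"rx":0,"ry":0,"rz":0,"jaw":3}])

```text
t: 19.4
eef_pos: [0.4662, -0.202, 0.1952]
tcp_rot: [-3.141, 0.0, 0.838]
contact_force: [-0.1, 1.1, -0.7]
grip_width: 0.567
gripper_force: 30.0
```

Run:
```python
from h import *
o,p,d=snap('wrist','w6'); P=wpts(o,d); L=loc(P); z=P[...,2]; print('tcp loc',loc(o['eef_pos']),o['tcp_rot'])
```

```text
tcp loc [-0.15279189 -0.08403194  0.19523173] [-3.14062838e+00  1.87735754e-05  8.38172979e-01]
```

View pics/w6.png

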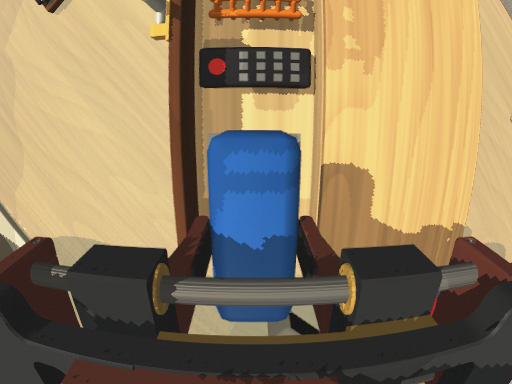

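Emit:
arm_command(increments=[{"x":-0.3,"y":0,"z":4,"rx":0,"ry":0,"rz":0,"jaw":3},{"x":0,"y":0,"z":4,"rx":0,"ry":0,"rz":0,"jaw":3},{"x":0,"y":0,"z":4,"rx":0,"ry":0,"rz":0,"jaw":3},{"x":0,"y":0,"z":2.3,"rx":0,"ry":0,"rz":0,"jaw":3},{"x":0,"y":0,"z":1.5,"rx":0,"ry":0,"rz":0,"jaw":3},{"x":0,"y":0,"z":0,"rx":0,"ry":0,"rz":0,"jaw":3},{"x":0,"y":0,"z":0,"rx":0,"ry":0,"rz":0,"jaw":6},{"x":0,"y":0,"z":0,"rx":0,"ry":0,"rz":0,"jaw":6}])

```text
t: 20.25
eef_pos: [0.4653, -0.2026, 0.0381]
tcp_rot: [3.141, -0.0, 0.841]
contact_force: [-0.2, -0.1, 0.5]
grip_width: 0.674
gripper_force: 0.0
```

Emit:
arm_command(increments=[{"x":0,"y":0,"z":0,"rx":0,"ry":0,"rz":0,"jaw":6},{"x":0,"y":0,"z":-2,"rx":0,"ry":0,"rz":0,"jaw":6},{"x":0,"y":0,"z":-4,"rx":0,"ry":0,"rz":0,"jaw":6},{"x":0,"y":0,"z":-4,"rx":0,"ry":0,"rz":0,"jaw":6},{"x":0,"y":0,"z":-4,"rx":0,"ry":0,"rz":0,"jaw":6},{"x":0,"y":0,"z":-4,"rx":0,"ry":0,"rz":0,"jaw":2}])

```text
t: 20.85
eef_pos: [0.4646, -0.2033, 0.2199]
tcp_rot: [3.141, -0.0, 0.839]
contact_force: [0.6, -1.3, -0.2]
grip_width: 0.626
gripper_force: 0.0
```

Emit:
arm_command(increments=[{"x":2.2,"y":-3.2,"z":0,"rx":0,"ry":0,"rz":0,"jaw":0},{"x":2.2,"y":-3.2,"z":0,"rx":0,"ry":0,"rz":0,"jaw":0},{"x":2.2,"y":-3.2,"z":0,"rx":0,"ry":0,"rz":0,"jaw":0},{"x":2.0,"y":-3.1,"z":0,"rx":0,"ry":0,"rz":0,"jaw":0},{"x":0,"y":0,"z":4,"rx":0,"ry":0,"rz":0,"jaw":0},{"x":0,"y":0,"z":4,"rx":0,"ry":0,"rz":0,"jaw":0},{"x":0,"y":0,"z":4,"rx":0,"ry":0,"rz":0,"jaw":0},{"x":0,"y":0,"z":4,"rx":0,"ry":0,"rz":0,"jaw":0}])

```text
t: 21.65
eef_pos: [0.4284, -0.0545, 0.0571]
tcp_rot: [3.14, -0.001, 0.839]
contact_force: [-0.3, -1.1, 0.6]
grip_width: 0.003
gripper_force: 0.0
```

Emit:
arm_command(increments=[{"x":0,"y":0,"z":1.5,"rx":0,"ry":0,"rz":0,"jaw":0},{"x":0,"y":0,"z":0,"rx":0,"ry":0,"rz":0,"jaw":0},{"x":0,"y":0,"z":0,"rx":0,"ry":0,"rz":0,"jaw":0}])

```text
t: 21.95
eef_pos: [0.4281, -0.0547, 0.0432]
tcp_rot: [3.141, -0.0, 0.839]
contact_force: [0.5, -0.7, 0.4]
grip_width: 0.009
gripper_force: 0.0
```

Run:
```python
from h import *
o,p,d=snap('scene','s2'); P=pts('scene',d); L=loc(P); z=P[...,2]; print('tcp loc',loc(o['eef_pos']),o['tcp_rot'],o['grip_width'])
```

```text
tcp loc [-2.79749062e-01 -2.58731230e-04  4.31706178e-02] [ 3.14141003e+00 -1.23370852e-04  8.38972741e-01] 0.009261108484291538
```

View pics/s2.png

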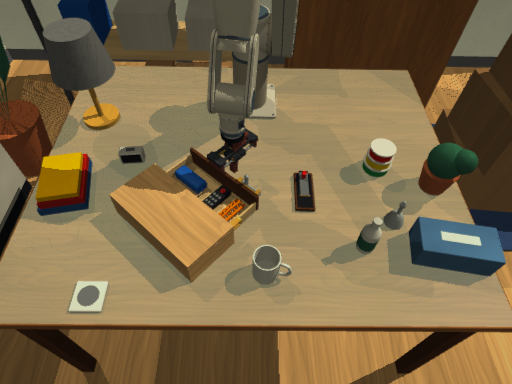

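Emit:
arm_command(increments=[{"x":0,"y":1.5,"z":0,"rx":0,"ry":0,"rz":0,"jaw":0},{"x":0,"y":1.2,"z":0,"rx":0,"ry":0,"rz":0,"jaw":0},{"x":0,"y":0.8,"z":0,"rx":0,"ry":0,"rz":0,"jaw":0},{"x":0,"y":0.8,"z":0,"rx":0,"ry":0,"rz":0,"jaw":0},{"x":0,"y":1.0,"z":0,"rx":0,"ry":0,"rz":0,"jaw":0},{"x":0,"y":1.2,"z":0,"rx":0,"ry":0,"rz":0,"jaw":0},{"x":0,"y":1.2,"z":0,"rx":0,"ry":0,"rz":0,"jaw":0},{"x":0,"y":1.2,"z":0,"rx":0,"ry":0,"rz":0,"jaw":0}])

```text
t: 22.8
eef_pos: [0.4944, -0.1149, 0.0425]
tcp_rot: [-3.141, 0.001, 0.839]
contact_force: [-3.8, 0.5, 3.6]
grip_width: 0.007
gripper_force: 2.2
```

Emit:
arm_command(increments=[{"x":0,"y":1.2,"z":0,"rx":0,"ry":0,"rz":0,"jaw":0},{"x":0,"y":1.2,"z":0,"rx":0,"ry":0,"rz":0,"jaw":0},{"x":0,"y":1.0,"z":0,"rx":0,"ry":0,"rz":0,"jaw":0},{"x":0,"y":1.0,"z":0,"rx":0,"ry":0,"rz":0,"jaw":0},{"x":0,"y":0.8,"z":0,"rx":0,"ry":0,"rz":0,"jaw":0},{"x":0,"y":0.6,"z":0,"rx":0,"ry":0,"rz":0,"jaw":0},{"x":0,"y":0.4,"z":0,"rx":0,"ry":0,"rz":0,"jaw":0},{"x":0,"y":0,"z":0,"rx":0,"ry":0,"rz":0,"jaw":0}])

```text
t: 23.6
eef_pos: [0.5411, -0.156, 0.0427]
tcp_rot: [3.14, -0.001, 0.839]
contact_force: [-0.3, -0.4, 0.8]
grip_width: 0.006
gripper_force: 0.0
```

Emit:
arm_command(increments=[{"x":0,"y":0.3,"z":0,"rx":0,"ry":0,"rz":0,"jaw":0},{"x":0,"y":0.3,"z":0,"rx":0,"ry":0,"rz":0,"jaw":0},{"x":0,"y":0,"z":0,"rx":0,"ry":0,"rz":0,"jaw":0}])

```text
t: 23.9
eef_pos: [0.5453, -0.1597, 0.0428]
tcp_rot: [3.141, -0.0, 0.839]
contact_force: [-0.3, 1.3, 0.4]
grip_width: 0.006
gripper_force: 0.5
```

Emit:
arm_command(increments=[{"x":0,"y":0.2,"z":0,"rx":0,"ry":0,"rz":0,"jaw":0},{"x":0,"y":0.2,"z":0,"rx":0,"ry":0,"rz":0,"jaw":0},{"x":0,"y":0.1,"z":0,"rx":0,"ry":0,"rz":0,"jaw":0},{"x":0,"y":0,"z":0,"rx":0,"ry":0,"rz":0,"jaw":0}])

```text
t: 24.3
eef_pos: [0.5488, -0.1631, 0.0427]
tcp_rot: [3.141, -0.0, 0.839]
contact_force: [-0.9, 2.4, -0.2]
grip_width: 0.003
gripper_force: 0.9
```

Emit:
arm_command(increments=[{"x":0,"y":0.1,"z":0,"rx":0,"ry":0,"rz":0,"jaw":0},{"x":0,"y":0.1,"z":0,"rx":0,"ry":0,"rz":0,"jaw":0},{"x":0,"y":0,"z":0,"rx":0,"ry":0,"rz":0,"jaw":0}])

```text
t: 24.6
eef_pos: [0.5501, -0.1644, 0.0427]
tcp_rot: [3.141, -0.0, 0.839]
contact_force: [-0.9, 2.9, 1.2]
grip_width: 0.003
gripper_force: 1.1
```

Run:
```python
from h import *
o,p,d=snap('wrist','w7'); P=wpts(o,d); L=loc(P); z=P[...,2]; print('tcp loc',loc(o['eef_pos']),o['contact_force'])
m=(d>0)&(z>.105)&(z<.125)&(L[...,0]<-.09)&(L[...,0]>-.16)&(L[...,1]>.05)&(L[...,1]<.16);q=L[m];print('knob',len(q),np.percentile(q,[2,50,98],axis=0).round(4) if len(q) else 0)
m=(d>0)&(z>.078)&(z<.0875)&(L[...,0]<-.08)&(L[...,0]>-.16)&(L[...,1]>.0)&(L[...,1]<.16);q=L[m];print('panel',len(q),np.percentile(q,[2,50,98],axis=0).round(4))
```

```text
tcp loc [-1.15718245e-01  3.71999338e-05  4.27244738e-02] [-0.94844876  2.87806522  1.16342194]
knob 1999 [[-0.122   0.0847  0.1079]
 [-0.1156  0.0899  0.1226]
 [-0.1091  0.0975  0.1248]]
panel 9708 [[-0.1211  0.0101  0.0793]
 [-0.101   0.0677  0.0853]
 [-0.0931  0.1162  0.0872]]
```

View pics/w7.png

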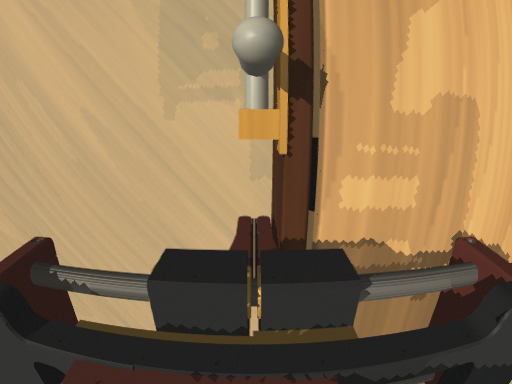

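Emit:
arm_command(increments=[{"x":0,"y":0.1,"z":0,"rx":0,"ry":0,"rz":0,"jaw":0},{"x":0,"y":0.1,"z":0,"rx":0,"ry":0,"rz":0,"jaw":0},{"x":0,"y":0,"z":0,"rx":0,"ry":0,"rz":0,"jaw":0}])

```text
t: 24.95
eef_pos: [0.5511, -0.1654, 0.0427]
tcp_rot: [-3.141, 0.0, 0.839]
contact_force: [-2.8, 5.6, 2.8]
grip_width: 0.007
gripper_force: 2.5
```

Emit:
arm_command(increments=[{"x":0,"y":0.1,"z":0,"rx":0,"ry":0,"rz":0,"jaw":0},{"x":0,"y":0.1,"z":0,"rx":0,"ry":0,"rz":0,"jaw":0},{"x":0,"y":0,"z":0,"rx":0,"ry":0,"rz":0,"jaw":0}])

```text
t: 25.25
eef_pos: [0.551, -0.1654, 0.0427]
tcp_rot: [-3.137, 0.001, 0.839]
contact_force: [-5.7, 12.2, 8.4]
grip_width: 0.009
gripper_force: 6.6
```

Emit:
arm_command(increments=[{"x":0,"y":0.1,"z":0,"rx":0,"ry":0,"rz":0,"jaw":0},{"x":0,"y":0.1,"z":0,"rx":0,"ry":0,"rz":0,"jaw":0},{"x":0,"y":0,"z":0,"rx":0,"ry":0,"rz":0,"jaw":0}])

```text
t: 25.55
eef_pos: [0.5509, -0.1654, 0.0426]
tcp_rot: [-3.133, 0.002, 0.839]
contact_force: [-9.8, 17.6, 14.2]
grip_width: 0.007
gripper_force: 10.7
```

Emit:
arm_command(increments=[{"x":0,"y":-1.0,"z":0,"rx":0,"ry":0,"rz":0,"jaw":0},{"x":0,"y":-3.0,"z":0,"rx":0,"ry":0,"rz":0,"jaw":0},{"x":0,"y":0,"z":-3.5,"rx":0,"ry":0,"rz":0,"jaw":0},{"x":0,"y":0,"z":-3.5,"rx":0,"ry":0,"rz":0,"jaw":0},{"x":0,"y":0,"z":-3.5,"rx":0,"ry":0,"rz":0,"jaw":0},{"x":2.5,"y":1.7,"z":0,"rx":0,"ry":0,"rz":0,"jaw":0},{"x":3.0,"y":1.8,"z":0,"rx":0,"ry":0,"rz":0,"jaw":0},{"x":0,"y":0,"z":0,"rx":0,"ry":0,"rz":0,"jaw":0}])

```text
t: 26.35
eef_pos: [0.5918, -0.1241, 0.1489]
tcp_rot: [3.136, -0.003, 0.84]
contact_force: [0.3, -0.3, 0.4]
grip_width: 0.006
gripper_force: 0.0
```

Run:
```python
from h import *
o,p,d=snap('wrist','w8'); P=wpts(o,d); L=loc(P); z=P[...,2]; print('tcp loc',loc(o['eef_pos']),o['contact_force'])
m=(d>0)&(z>.105)&(z<.125)&(L[...,0]<-.09)&(L[...,0]>-.16)&(L[...,1]>.075)&(L[...,1]<.16);q=L[m];print('knob',len(q),np.percentile(q,[2,50,98],axis=0).round(4) if len(q) else 0)
m=(d>0)&(z>.078)&(z<.0875)&(L[...,0]<-.08)&(L[...,0]>-.16)&(L[...,1]>.0)&(L[...,1]<.16);q=L[m];print('panel',len(q),np.percentile(q,[2,50,98],axis=0).round(4))
```

```text
tcp loc [-0.11182058  0.05783871  0.14888252] [ 0.31795422 -0.25885694  0.37600115]
knob 418 [[-0.1207  0.0859  0.1066]
 [-0.1142  0.0935  0.1224]
 [-0.1077  0.099   0.1248]]
panel 3711 [[-0.1195  0.0313  0.0792]
 [-0.1002  0.1061  0.0852]
 [-0.0916  0.1532  0.0872]]
```

View pics/w8.png

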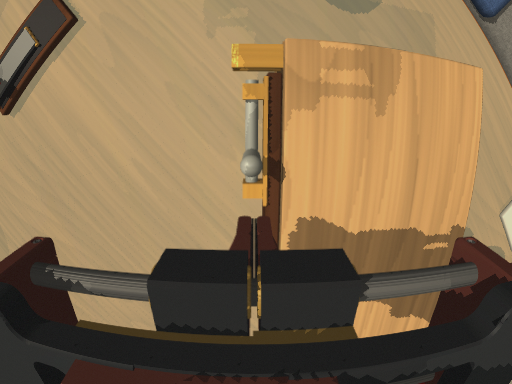

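Emit:
arm_command(increments=[{"x":0,"y":-0.2,"z":2.5,"rx":0,"ry":0,"rz":0,"jaw":0},{"x":0,"y":0,"z":2.6,"rx":0,"ry":0,"rz":0,"jaw":0},{"x":0,"y":0,"z":0,"rx":0,"ry":0,"rz":0,"jaw":0},{"x":1,"y":0,"z":0,"rx":0,"ry":0,"rz":0,"jaw":0},{"x":1,"y":0,"z":0,"rx":0,"ry":0,"rz":0,"jaw":0},{"x":0.7,"y":0,"z":0,"rx":0,"ry":0,"rz":0,"jaw":0},{"x":0.7,"y":0,"z":0,"rx":0,"ry":0,"rz":0,"jaw":0},{"x":0.7,"y":0,"z":0,"rx":0,"ry":0,"rz":0,"jaw":0}])

```text
t: 27.2
eef_pos: [0.6142, -0.0918, 0.0974]
tcp_rot: [3.14, -0.001, 0.839]
contact_force: [-0.7, -1.1, 0.7]
grip_width: 0.003
gripper_force: 0.8
```

Emit:
arm_command(increments=[{"x":0.7,"y":0,"z":0,"rx":0,"ry":0,"rz":0,"jaw":0},{"x":0.3,"y":0,"z":0,"rx":0,"ry":0,"rz":0,"jaw":0},{"x":0.2,"y":0,"z":0,"rx":0,"ry":0,"rz":0,"jaw":0},{"x":0,"y":0,"z":0,"rx":0,"ry":0,"rz":0,"jaw":0}])

```text
t: 27.6
eef_pos: [0.621, -0.0837, 0.0967]
tcp_rot: [-3.141, 0.001, 0.839]
contact_force: [-2.5, -2.6, 2.4]
grip_width: 0.009
gripper_force: 1.9
```

Emit:
arm_command(increments=[{"x":0.2,"y":0,"z":0,"rx":0,"ry":0,"rz":0,"jaw":0},{"x":0.1,"y":0,"z":0,"rx":0,"ry":0,"rz":0,"jaw":0},{"x":0,"y":0,"z":0,"rx":0,"ry":0,"rz":0,"jaw":0}])

```text
t: 27.9
eef_pos: [0.6212, -0.0833, 0.0967]
tcp_rot: [-3.14, 0.005, 0.839]
contact_force: [-8.8, -12.2, 8.2]
grip_width: 0.0
gripper_force: 7.5
```

Emit:
arm_command(increments=[{"x":0.1,"y":0,"z":0,"rx":0,"ry":0,"rz":0,"jaw":0},{"x":0.1,"y":0,"z":0,"rx":0,"ry":0,"rz":0,"jaw":0},{"x":0,"y":0,"z":0,"rx":0,"ry":0,"rz":0,"jaw":0}])

```text
t: 28.2
eef_pos: [0.6214, -0.083, 0.0968]
tcp_rot: [-3.139, 0.007, 0.839]
contact_force: [-13.2, -18.1, 10.2]
grip_width: 0.006
gripper_force: 11.2
```

Emit:
arm_command(increments=[{"x":-1,"y":0,"z":0,"rx":0,"ry":0,"rz":0,"jaw":0},{"x":-3,"y":0,"z":0,"rx":0,"ry":0,"rz":0,"jaw":0},{"x":-2,"y":0,"z":-3,"rx":0,"ry":0,"rz":0,"jaw":0},{"x":0,"y":0,"z":-3,"rx":0,"ry":0,"rz":0,"jaw":0},{"x":0,"y":0,"z":0,"rx":0,"ry":0,"rz":0,"jaw":0}])

```text
t: 28.7
eef_pos: [0.5868, -0.1251, 0.1604]
tcp_rot: [3.136, -0.004, 0.838]
contact_force: [0.2, 0.2, -0.6]
grip_width: 0.004
gripper_force: 0.0
```

Run:
```python
from h import *
o,p,d=snap('wrist'); P=wpts(o,d); L=loc(P); z=P[...,2]; print('tcp loc',loc(o['eef_pos']),o['contact_force'])
m=(d>0)&(z>.105)&(z<.125)&(L[...,0]<-.09)&(L[...,0]>-.16)&(L[...,1]>.075)&(L[...,1]<.16);q=L[m];print('knob',len(q),np.percentile(q,[2,50,98],axis=0).round(4) if len(q) else 0)
m=(d>0)&(z>.06)&(z<.09)&(L[...,0]<-.1)&(L[...,0]>-.13)&(L[...,1]>.155)&(L[...,1]<.2);q=L[m];print('keeper',len(q),np.percentile(q,[2,50,98],axis=0).round(4))
cv2.imwrite('pics/w9.png',cv2.resize(p[0:260,130:390,::-1],None,fx=2.2,fy=2.2,interpolation=cv2.INTER_CUBIC))
_,s,_=snap('side'); cv2.imwrite('pics/d2.png',cv2.resize(s[130:300,170:330,::-1],None,fx=3.5,fy=3.5,interpolation=cv2.INTER_CUBIC))
```

```text
tcp loc [-0.11480239  0.05380798  0.16044219] [ 0.17948151  0.15927453 -0.55974958]
knob 367 [[-0.1211  0.1173  0.1182]
 [-0.1144  0.1241  0.1225]
 [-0.1076  0.1309  0.1248]]
keeper 904 [[-0.128   0.1558  0.0701]
 [-0.1148  0.1675  0.089 ]
 [-0.1003  0.1829  0.0899]]
```

View pics/w9.png

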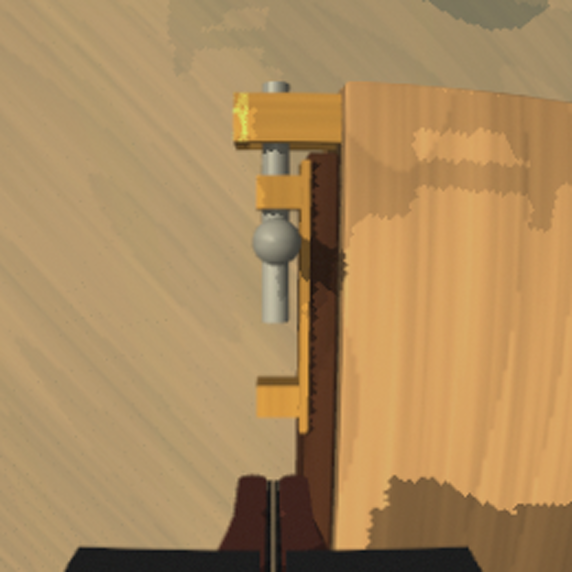

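Emit:
arm_command(increments=[{"x":0,"y":0,"z":-3,"rx":0,"ry":0,"rz":0,"jaw":3},{"x":0,"y":0,"z":-2,"rx":0,"ry":0,"rz":0,"jaw":3},{"x":0,"y":0,"z":0,"rx":0,"ry":0,"rz":0.14,"jaw":3},{"x":0,"y":0,"z":0,"rx":0,"ry":0,"rz":0.14,"jaw":3},{"x":0,"y":0,"z":0,"rx":0,"ry":0,"rz":0.14,"jaw":3},{"x":0,"y":0,"z":0,"rx":0,"ry":0,"rz":0.14,"jaw":3},{"x":0,"y":0,"z":0,"rx":0,"ry":0,"rz":0.14,"jaw":3},{"x":0,"y":0,"z":0,"rx":0,"ry":0,"rz":0.14,"jaw":3}])

```text
t: 29.6
eef_pos: [0.5839, -0.1235, 0.2048]
tcp_rot: [-3.141, 0.003, -0.006]
contact_force: [-0.7, 0.3, 1.1]
grip_width: 0.342
gripper_force: 0.0
```

Emit:
arm_command(increments=[{"x":-2,"y":-4,"z":0,"rx":0,"ry":0,"rz":0,"jaw":3},{"x":-2,"y":-4,"z":0,"rx":0,"ry":0,"rz":0,"jaw":3},{"x":-2,"y":-4,"z":0,"rx":0,"ry":0,"rz":0,"jaw":3},{"x":-2,"y":-4,"z":0,"rx":0,"ry":0,"rz":0,"jaw":3},{"x":-2,"y":-4,"z":0,"rx":0,"ry":0,"rz":0,"jaw":3},{"x":-2,"y":-4,"z":0,"rx":0,"ry":0,"rz":0,"jaw":3},{"x":-2,"y":-4,"z":0,"rx":0,"ry":0,"rz":0,"jaw":3},{"x":-1.5,"y":-3.5,"z":0,"rx":0,"ry":0,"rz":0,"jaw":3}])

```text
t: 30.4
eef_pos: [0.4277, 0.1927, 0.2053]
tcp_rot: [3.141, 0.003, -0.0]
contact_force: [0.5, -0.1, 0.2]
grip_width: 0.344
gripper_force: 0.0
```

Emit:
arm_command(increments=[{"x":0,"y":0,"z":0,"rx":0,"ry":0,"rz":0,"jaw":3},{"x":0,"y":0,"z":0,"rx":0,"ry":0,"rz":0,"jaw":3}])

```text
t: 30.6
eef_pos: [0.429, 0.1916, 0.2056]
tcp_rot: [3.141, 0.002, 0.002]
contact_force: [0.6, -0.0, -0.6]
grip_width: 0.346
gripper_force: 0.0
```

Run:
```python
from h import *
o,p,d=snap('wrist','w10'); P=wpts(o,d); z=P[...,2]; print(o['eef_pos'],o['tcp_rot'],o['q'])
h=cv2.cvtColor(p,cv2.COLOR_RGB2HSV).astype(int);H,S,V=h[...,0],h[...,1],h[...,2]
row=np.mgrid[0:384,0:512][0]
b=(d>0)&(P[...,0]>.36)&(P[...,0]<.66)&(P[...,1]>.05)&(P[...,1]<.28)&(row<235)
m=big(b&(z>.010)&(z<.05)); print('frame',top(P[m&(z<.02)]),m.sum(), P[m].min(0),P[m].max(0))
m=b&((H<6)|(H>174))&(S>180)&(V>120)&(z>.036)&(z<.05); q=P[m]; print('tabtop',len(q),top(q),np.percentile(q,[5,50,95],axis=0).round(4))
```

```text
[0.42903597 0.1916005  0.2056335 ] [3.14081186e+00 1.71968435e-03 1.67354480e-03] [ 3.94722032e-01  2.19435299e-01  1.97681213e+00 -7.71141878e-05
  9.47232820e-01  1.96388923e+00]
frame (array([488.1, 189.6]), array([159.7,  66.8]), -0.034) 7297 [0.40672742 0.15422462 0.01000791] [0.56759843 0.22528098 0.04547732]
tabtop 176 (array([433.5, 191.3]), array([16.1, 12.3]), 0.005) [[0.4258 0.1852 0.0421]
 [0.4336 0.1919 0.0433]
 [0.4413 0.1974 0.0445]]
```

View pics/w10.png

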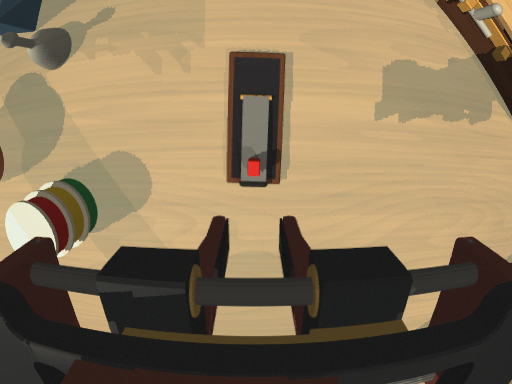

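Emit:
arm_command(increments=[{"x":0.4,"y":0.05,"z":4,"rx":0,"ry":0,"rz":0.036,"jaw":3},{"x":0,"y":0,"z":4,"rx":0,"ry":0,"rz":0,"jaw":3},{"x":0,"y":0,"z":4,"rx":0,"ry":0,"rz":0,"jaw":3},{"x":0,"y":0,"z":3,"rx":0,"ry":0,"rz":0,"jaw":3},{"x":0,"y":0,"z":2,"rx":0,"ry":0,"rz":0,"jaw":3},{"x":0,"y":0,"z":1.2,"rx":0,"ry":0,"rz":0,"jaw":3},{"x":0,"y":0,"z":0,"rx":0,"ry":0,"rz":0,"jaw":3},{"x":0,"y":0,"z":0,"rx":0,"ry":0,"rz":0,"jaw":3}])

```text
t: 31.45
eef_pos: [0.4345, 0.1901, 0.025]
tcp_rot: [-3.141, -0.0, -0.038]
contact_force: [0.3, -0.7, -0.8]
grip_width: 0.345
gripper_force: 0.0
```

Emit:
arm_command(increments=[{"x":0,"y":0,"z":0,"rx":0,"ry":0,"rz":0,"jaw":0.5},{"x":0,"y":0,"z":0,"rx":0,"ry":0,"rz":0,"jaw":0.5},{"x":0,"y":0,"z":0,"rx":0,"ry":0,"rz":0,"jaw":0.5},{"x":0,"y":0,"z":0,"rx":0,"ry":0,"rz":0,"jaw":0.5}])

```text
t: 31.85
eef_pos: [0.4346, 0.1908, 0.0253]
tcp_rot: [-3.141, -0.002, -0.037]
contact_force: [0.1, -0.3, 1.5]
grip_width: 0.156
gripper_force: 30.0
```

Emit:
arm_command(increments=[{"x":0.13,"y":0,"z":-0.78,"rx":0,"ry":-0.1,"rz":0,"jaw":0.5},{"x":0.13,"y":0,"z":-0.78,"rx":0,"ry":-0.1,"rz":0,"jaw":0.5},{"x":0.13,"y":0,"z":-0.78,"rx":0,"ry":-0.1,"rz":0,"jaw":0.5},{"x":0.13,"y":0,"z":-0.78,"rx":0,"ry":-0.1,"rz":0,"jaw":0.5},{"x":0.13,"y":0,"z":-0.78,"rx":0,"ry":-0.1,"rz":0,"jaw":0.5},{"x":0,"y":0,"z":0,"rx":0,"ry":0,"rz":0,"jaw":0.5}])

```text
t: 32.45
eef_pos: [0.4498, 0.19, 0.061]
tcp_rot: [-3.141, 0.5, -0.038]
contact_force: [1.8, 0.9, 3.2]
grip_width: 0.156
gripper_force: 30.0
```

Emit:
arm_command(increments=[{"x":0.065,"y":0,"z":-0.39,"rx":0,"ry":-0.05,"rz":0,"jaw":0.5},{"x":0.065,"y":0,"z":-0.39,"rx":0,"ry":-0.05,"rz":0,"jaw":0.5},{"x":0,"y":0,"z":0,"rx":0,"ry":0,"rz":0,"jaw":0.5}])

```text
t: 32.75
eef_pos: [0.4528, 0.1897, 0.0672]
tcp_rot: [3.141, 0.599, -0.038]
contact_force: [0.8, -0.1, 5.8]
grip_width: 0.154
gripper_force: 30.0
```

Emit:
arm_command(increments=[{"x":0.03,"y":0,"z":-0.2,"rx":0,"ry":-0.025,"rz":0,"jaw":0.5},{"x":0.03,"y":0,"z":-0.2,"rx":0,"ry":-0.025,"rz":0,"jaw":0.5},{"x":0,"y":0,"z":0,"rx":0,"ry":0,"rz":0,"jaw":0.5}])

```text
t: 33.05
eef_pos: [0.4549, 0.1897, 0.07]
tcp_rot: [3.141, 0.649, -0.037]
contact_force: [-1.1, 0.0, 1.3]
grip_width: 0.154
gripper_force: 30.0
```

Run:
```python
from h import *
o,p,d=snap('side'); P=pts('side',d); z=P[...,2]; print(o['eef_pos'],o['tcp_rot'])
cv2.imwrite('pics/d3.png',cv2.resize(p[130:300,170:340,::-1],None,fx=3.4,fy=3.4,interpolation=cv2.INTER_CUBIC))
```

```text
[0.45486248 0.18967309 0.06997396] [ 3.14099472  0.64900179 -0.03731845]
```

View pics/d3.png

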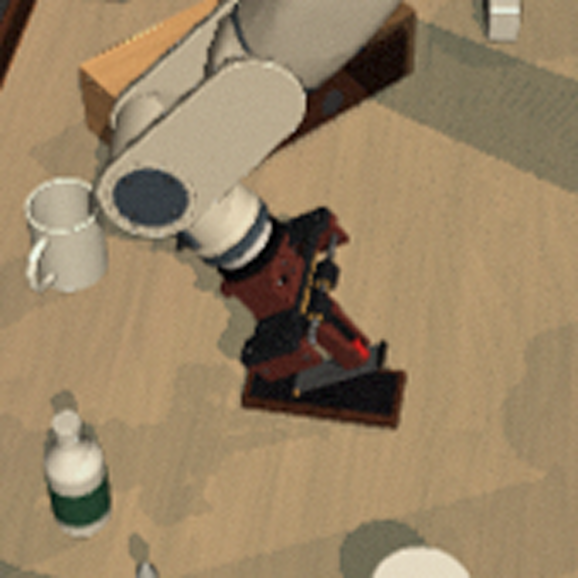

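Emit:
arm_command(increments=[{"x":0,"y":0,"z":0,"rx":0,"ry":0,"rz":0,"jaw":3.5},{"x":0,"y":0,"z":0,"rx":0,"ry":0,"rz":0,"jaw":3.5},{"x":0,"y":0,"z":0,"rx":0,"ry":0,"rz":0,"jaw":3.5},{"x":0,"y":0,"z":-3,"rx":0,"ry":0,"rz":0,"jaw":3.5},{"x":0,"y":0,"z":-3,"rx":0,"ry":0,"rz":0,"jaw":3.5},{"x":0,"y":0,"z":-3,"rx":0,"ry":0,"rz":0,"jaw":8.7},{"x":0,"y":0,"z":-2,"rx":0,"ry":0,"rz":0,"jaw":8.7},{"x":0,"y":0,"z":0,"rx":0,"ry":0,"rz":0,"jaw":8.7}])

```text
t: 33.9
eef_pos: [0.5248, 0.1875, 0.1596]
tcp_rot: [-3.14, 0.644, -0.037]
contact_force: [0.5, 0.2, -0.6]
grip_width: 0.634
gripper_force: 0.0
```

Run:
```python
from h import *
for n in('scene','side','wrist'):
    o,p,d=snap(n,'k_'+n); P=wpts(o,d) if n=='wrist' else pts(n,d); z=P[...,2]
    h=cv2.cvtColor(p,cv2.COLOR_RGB2HSV).astype(int);H,S,V=h[...,0],h[...,1],h[...,2]
    b=(d>0)&(P[...,0]>.38)&(P[...,0]<.60)&(P[...,1]>.12)&(P[...,1]<.26)
    m=b&((H<6)|(H>174))&(S>180)&(V>110)&(z>.03)&(z<.13); q=P[m]
    print(n,'tab',len(q),np.percentile(q,[5,50,95],axis=0).round(4) if len(q) else '')
    m=b&(z>.009)&(z<.019); m=big(m); print('frame',top(P[m]),m.sum())
    if n=='wrist': print(o['eef_pos'],o['tcp_rot'],o['q'])
    # strut: grey, mid points
    m=b&(abs(P[...,1]-.189)<.012)&(z>.025)&(z<.12)&(S<60)&(P[...,0]<.51);q=P[m]
    if len(q)>30:
        c=np.polyfit(q[:,0],q[:,2],1);print('strut slope',np.arctan(c[0]),len(q))
```

```text
scene tab 0 
frame (array([506. , 187.1]), array([133.6,  66.5]), -0.036) 408
strut slope -0.5560124838002531 82
side tab 39 [[0.4458 0.1855 0.0713]
 [0.4574 0.1944 0.079 ]
 [0.4664 0.1991 0.0887]]
frame (array([489. , 191.1]), array([160. ,  70.8]), -0.04) 558
strut slope -0.6007682794578896 93
wrist tab 253 [[0.4557 0.1833 0.0771]
 [0.4626 0.189  0.0817]
 [0.4686 0.1948 0.0858]]
frame (array([490., 188.]), array([158.9,  67. ]), -0.04) 6303
[0.52177503 0.18711227 0.15729913] [ 3.14148592  0.64999371 -0.03741064] [0.23252734 0.71776797 1.43911463 0.16215977 1.61644205 1.79506568]
strut slope -0.5949503693002388 2035
```

Emit:
arm_command(increments=[{"x":0,"y":0,"z":0,"rx":0,"ry":0.125,"rz":0,"jaw":8.78},{"x":0,"y":0,"z":0,"rx":0,"ry":0.125,"rz":0,"jaw":8.78},{"x":3.3,"y":0.08,"z":0,"rx":0,"ry":0,"rz":0,"jaw":8.78},{"x":3.3,"y":0,"z":0,"rx":0,"ry":0,"rz":0,"jaw":8.78},{"x":0,"y":0,"z":3,"rx":0,"ry":0,"rz":0,"jaw":8.78},{"x":0,"y":0,"z":3,"rx":0,"ry":0,"rz":0,"jaw":8.78},{"x":0,"y":0,"z":0,"rx":0,"ry":0,"rz":0,"jaw":8.78},{"x":0,"y":0,"z":0,"rx":0,"ry":0,"rz":0,"jaw":8.78}])

```text
t: 34.85
eef_pos: [0.5585, 0.1849, 0.0762]
tcp_rot: [3.141, 0.403, -0.037]
contact_force: [-0.0, -0.3, 0.0]
grip_width: 0.998
gripper_force: 0.0
```

Run:
```python
from h import *
o,p,d=snap('wrist','w11'); P=wpts(o,d);z=P[...,2]
b=(d>0)&(P[...,0]>.38)&(P[...,0]<.60)&(P[...,1]>.12)&(P[...,1]<.26)&(np.mgrid[0:384,0:512][0]<400)
m=big(b&(z>.009)&(z<.019)); print('frame',top(P[m]),m.sum(),np.percentile(P[m],[1,99],axis=0))
R=Ro.from_euler('xyz',o['tcp_rot']).as_matrix()
print(o['eef_pos'],o['tcp_rot'],'togo cm',R.T@(np.array([.530,.1863,.0065])-o['eef_pos'])*100)
```

```text
frame (array([493.5, 187.9]), array([152.1,  66.7]), -0.033) 6908 [[0.42428124 0.15412312 0.01009092]
 [0.56907909 0.22028196 0.01758808]]
[0.55853729 0.18490298 0.07622625] [ 3.14075914  0.40261421 -0.03713826] togo cm [ 0.10354123 -0.03992806  7.53448512]
```

Emit:
arm_command(increments=[{"x":0.1,"y":0,"z":3,"rx":0,"ry":0,"rz":0,"jaw":8.78},{"x":0,"y":0,"z":3,"rx":0,"ry":0,"rz":0,"jaw":8.78},{"x":0,"y":0,"z":0.9,"rx":0,"ry":0,"rz":0,"jaw":8.78},{"x":0,"y":0,"z":0.5,"rx":0,"ry":0,"rz":0,"jaw":8.78},{"x":0,"y":0,"z":0,"rx":0,"ry":0,"rz":0,"jaw":8.78},{"x":0,"y":0,"z":0,"rx":0,"ry":0,"rz":0,"jaw":8.78}])

```text
t: 35.5
eef_pos: [0.5333, 0.1863, 0.0096]
tcp_rot: [-3.141, 0.397, -0.037]
contact_force: [-0.5, 0.3, 0.6]
grip_width: 0.997
gripper_force: 0.0
```

Emit:
arm_command(increments=[{"x":0,"y":0,"z":0,"rx":0,"ry":0,"rz":0,"jaw":5},{"x":0,"y":0,"z":0,"rx":0,"ry":0,"rz":0,"jaw":5},{"x":0,"y":0,"z":0,"rx":0,"ry":0,"rz":0,"jaw":5},{"x":0,"y":0,"z":0,"rx":0,"ry":0,"rz":0,"jaw":5}])

```text
t: 35.9
eef_pos: [0.5321, 0.1861, 0.0087]
tcp_rot: [-3.141, 0.399, -0.037]
contact_force: [1.0, 0.0, 1.6]
grip_width: 0.747
gripper_force: 30.0
```

Emit:
arm_command(increments=[{"x":0,"y":0,"z":0,"rx":0,"ry":0,"rz":0,"jaw":7.4},{"x":0,"y":0,"z":0,"rx":0,"ry":0,"rz":0,"jaw":7.4},{"x":-0.1,"y":0,"z":0.25,"rx":0,"ry":0,"rz":0,"jaw":7.4},{"x":0,"y":0,"z":0,"rx":0,"ry":0,"rz":0,"jaw":7.4},{"x":0,"y":0,"z":0,"rx":0,"ry":0,"rz":0,"jaw":5},{"x":0,"y":0,"z":0,"rx":0,"ry":0,"rz":0,"jaw":5},{"x":0,"y":0,"z":0,"rx":0,"ry":0,"rz":0,"jaw":5},{"x":0,"y":0,"z":0,"rx":0,"ry":0,"rz":0,"jaw":5}])

```text
t: 36.7
eef_pos: [0.5298, 0.1861, 0.0063]
tcp_rot: [3.142, 0.4, -0.037]
contact_force: [-0.8, 1.0, -1.1]
grip_width: 0.745
gripper_force: 30.0
```

Emit:
arm_command(increments=[{"x":-0.39,"y":0,"z":-0.92,"rx":0,"ry":0,"rz":0,"jaw":5},{"x":-0.78,"y":0,"z":-1.84,"rx":0,"ry":0,"rz":0,"jaw":5},{"x":-1.17,"y":0,"z":-2.76,"rx":0,"ry":0,"rz":0,"jaw":5},{"x":-1.56,"y":0,"z":-3.68,"rx":0,"ry":0,"rz":0,"jaw":5},{"x":-1.56,"y":0,"z":-3.68,"rx":0,"ry":0,"rz":0,"jaw":5},{"x":-1.56,"y":0,"z":-3.68,"rx":0,"ry":0,"rz":0,"jaw":5},{"x":-1.56,"y":0,"z":-3.68,"rx":0,"ry":0,"rz":0,"jaw":5},{"x":-1.56,"y":0,"z":-3.68,"rx":0,"ry":0,"rz":0,"jaw":5}])

```text
t: 37.5
eef_pos: [0.5292, 0.1859, 0.2696]
tcp_rot: [-3.141, 0.398, -0.037]
contact_force: [-0.0, -0.2, -4.4]
grip_width: 0.745
gripper_force: 30.0
```

Run:
```python
from h import *
o,p,d=snap('scene','s3'); print(o['eef_pos'],o['tcp_rot'],o['q'].round(3),o['grip_width'],o['gripper_force'])
o,p,d=snap('wrist','w12');
```

```text
[0.52923912 0.18591869 0.26961962] [-3.14134148  0.39831457 -0.03715992] [0.255 0.473 1.494 0.112 1.558 1.84 ] 0.7453775411501921 29.99185860157013
```

View pics/s3.png

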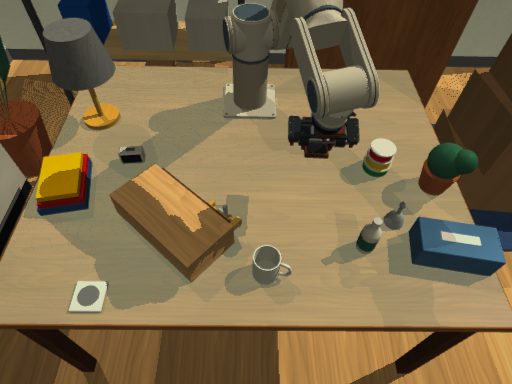

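```bash
cat > kin.py <<'E'
import numpy as np
from scipy.optimize import least_squares
from scipy.spatial.transform import Rotation as Ro
D=[([-1.90281113e-02,4.23826011e-01,1.63068943,0,1.08863359,-1.90243594e-02],[.624432,0,.221911],[-3.14003681,-4e-5,1.57078568]),
([.394722032,.219435299,1.97681213,-7.7e-5,.94723282,1.96388923],[.42903597,.1916005,.2056335],[3.14081186,1.7197e-3,1.6735e-3]),
([.23252734,.71776797,1.43911463,.16215977,1.61644205,1.79506568],[.52177503,.18711227,.15729913],[3.14148592,.64999371,-.03741064]),
([.255,.473,1.494,.112,1.558,1.84],[.52923912,.18591869,.26961962],[-3.14134148,.39831457,-.03715992])]
E=lambda a,t: Ro.from_euler(a,t)
def ori(q,s4=1,s6=1,c=0): return E('z',q[0])*E('y',q[1]+q[2])*E('z',s4*q[3])*E('y',q[4])*E('z',s6*q[5]+c)
def pos(q,p,R):
    h,a,b,L,x0,e,y0=p
    return E('z',q[0]).apply(np.r_[x0,y0,h]+E('y',q[1]).apply([0,0,a])+E('y',q[1]+q[2]).apply([e,0,b]))+R.apply([0,0,L])
if __name__=='__main__':
    for s4 in(1,-1):
      for s6 in(1,-1):
        for c in(0,np.pi/2,np.pi,-np.pi/2):
            er=[(E('xyz',r).inv()*ori(q,s4,s6,c)).magnitude() for q,_,r in D]
            if max(er)<.2: print(s4,s6,c,np.round(er,4))
    f=lambda p:np.concatenate([pos(q,p,E('xyz',r))-np.array(t) for q,t,r in D])*1000
    g=lambda p:np.r_[f(p),(p[4])*100,(p[0]-.3)*1]
    s=least_squares(g,[.3,.6,.5,.3,0,0,0]); print(s.x.round(4),np.round(f(s.x),1))
E
python3 kin.py
```

```text
1 1 1.5707963267948966 [0.     0.     0.     0.0004]
[3.127e-01 5.629e-01 4.850e-01 3.095e-01 1.000e-04 7.770e-02 1.190e-02] [-0.  -0.  -0.   0.  -0.  -0.   0.  -0.1  0.  -0.   0.1  0. ]
```

```bash
cat > ik.py <<'E'
from kin import *
p=[.3127,.5629,.4850,.3095,.0001,.0777,.0119]
lo=np.array([-3,-.9,.09,-1.31,.11,-2.54]);hi=np.array([3,2.11,2.58,4.45,2.69,2.54])
def ik(t,R,q0,full=False):
    def f(q):
        S=ori(q,1,1,np.pi/2); return np.r_[(pos(q,p,S)-t)*5,(R.inv()*S).as_rotvec()]
    s=least_squares(f,np.clip(q0,lo+1e-3,hi-1e-3),bounds=(lo,hi)); return s.x,np.abs(s.fun).max()
def tool(psi,b): # heading psi, pitched b below horizontal, tool x up
    z=np.r_[np.cos(psi)*np.cos(b),np.sin(psi)*np.cos(b),-np.sin(b)]; up=np.r_[0,0,1.]
    x=up-z*(up@z); x/=np.linalg.norm(x); return Ro.from_matrix(np.c_[x,np.cross(z,x),z])
E
python3 - <<'E'
from ik import *
rng=np.random.default_rng(0)
for psi in np.arange(-3.1,3.1,.35):
    best=[]
    for tx,ty in((.636,-.242),(.70,-.18),(.68,-.26)):
        r=[]
        for k in range(14):
            q,e=ik(np.array([tx,ty,.217]),tool(psi,.1),rng.uniform(lo,hi))
            if e<1e-3: r.append((np.min(np.minimum(q-lo,hi-q)),q.round(2)))
        if r:
            b=max(r,key=lambda a:a[0]); best.append((tx,round(b[0],2),list(b[1])))
    print(round(psi,2),best)
E
```

```text
-3.1 [(0.636, np.float64(0.07), [np.float64(-0.25), np.float64(1.27), np.float64(0.63), np.float64(-0.62), np.float64(2.62), np.float64(-2.15)])]
-2.75 [(0.636, np.float64(0.22), [np.float64(-0.15), np.float64(1.19), np.float64(0.82), np.float64(-0.85), np.float64(2.39), np.float64(-2.32)]), (0.7, np.float64(0.1), [np.float64(-0.08), np.float64(1.31), np.float64(0.55), np.float64(-0.91), np.float64(2.54), np.float64(-2.44)]), (0.68, np.float64(0.07), [np.float64(-0.16), np.float64(1.28), np.float64(0.61), np.float64(-0.96), np.float64(2.45), np.float64(-2.47)])]
-2.4 [(0.636, np.float64(0.18), [np.float64(-0.05), np.float64(1.08), np.float64(1.06), np.float64(-0.99), np.float64(2.13), np.float64(-2.36)]), (0.7, np.float64(0.08), [np.float64(0.02), np.float64(1.18), np.float64(0.83), np.float64(-1.02), np.float64(2.25), np.float64(-2.46)]), (0.68, np.float64(0.08), [np.float64(-0.07), np.float64(1.15), np.float64(0.9), np.float64(-1.06), np.float64(2.17), np.float64(-2.46)])]
-2.05 [(0.636, np.float64(0.16), [np.float64(0.02), np.float64(0.98), np.float64(1.32), np.float64(-1.15), np.
[... 3950 characters left out ...]
.7, np.float64(0.49), [np.float64(-0.57), np.float64(1.15), np.float64(0.9), np.float64(1.03), np.float64(2.2), np.float64(-0.71)]), (0.68, np.float64(0.4), [np.float64(-0.65), np.float64(1.2), np.float64(0.79), np.float64(1.0), np.float64(2.29), np.float64(-0.69)])]
2.15 [(0.636, np.float64(0.19), [np.float64(-0.57), np.float64(1.22), np.float64(0.74), np.float64(0.75), np.float64(2.5), np.float64(-0.89)]), (0.7, np.float64(0.21), [np.float64(-0.48), np.float64(1.27), np.float64(0.62), np.float64(0.92), np.float64(2.48), np.float64(-0.71)]), (0.68, np.float64(0.11), [np.float64(-0.56), np.float64(1.33), np.float64(0.51), np.float64(0.9), np.float64(2.58), np.float64(-0.71)])]
2.5 []
2.85 []
```

Run:
```python
from h import *
from ik import ik,tool,lo,hi,ori,pos,p as kp
for n in('side','scene'):
    o,p,d=snap(n); P=pts(n,d); t=o['eef_pos']
    m=(d>0)&(P[...,0]>t[0]-.125)&(P[...,0]<t[0]-.04)&(abs(P[...,1]-.19)<.036)&(abs(P[...,1]-.19)>.019)&(abs(P[...,2]-t[2])<.04)
    q=P[m]
    if len(q)>20:
        c=np.polyfit(q[:,0],q[:,2],1); r=q[:,2]-np.polyval(c,q[:,0]); k=abs(r)<.006; c=np.polyfit(q[k,0],q[k,2],1)
        print(n,len(q),k.sum(),'tilt',np.arctan(c[0]),'z at tcp-x',np.polyval(c,t[0])-t[2],'xmin',q[k,0].min()-t[0])
o=env.observe(); R0=Ro.from_euler('xyz',o['tcp_rot']); t0=o['eef_pos']
tf=np.r_[CC+.03*CY,.285]; Rf=tool(.836,.1)
T0=np.eye(4);T0[:3,:3]=R0.as_matrix();T0[:3,3]=t0;T1=np.eye(4);T1[:3,:3]=Rf.as_matrix();T1[:3,3]=tf
from scipy.linalg import logm,expm
X=np.real(logm(np.linalg.inv(T0)@T1)); w=np.array([X[2,1],X[0,2],X[1,0]]); print('rot',np.linalg.norm(w),w)
N=18; S=expm(X/N); print('row shift cm',S[:3,3]*100,'turn',w/N)
T=T0;q=o['q']
for k in range(N):
    T=T@S; q2,e=ik(T[:3,3],Ro.from_matrix(T[:3,:3]),q); bot=T[:3,3]+T[:3,:3]@Ro.from_euler('y',-.4).apply([-.12,0,0])
    print(k,T[:3,3].round(3),q2.round(2),round(e,4),'dqmax',abs(q2-q).max().round(2), 'framebottom',bot.round(3)); q=q2
```

```text
side 207 174 tilt 0.019566065751338037 z at tcp-x 0.007516581034187342 xmin -0.11945414577147306
rot 2.0027145310054126 [ 0.51374917  1.73198087 -0.8643897 ]
row shift cm [ 0.05576268  2.33541781 -0.5497597 ] turn [ 0.02854162  0.09622116 -0.04802165]
0 [0.532 0.163 0.273] [0.22 0.41 1.56 0.11 1.45 1.76] 0.0 dqmax 0.1 framebottom [0.44  0.159 0.35 ]
1 [0.534 0.139 0.277] [0.17 0.35 1.63 0.11 1.36 1.66] 0.0 dqmax 0.1 framebottom [0.435 0.13  0.344]
2 [0.536 0.115 0.28 ] [0.12 0.29 1.69 0.13 1.26 1.56] 0.0 dqmax 0.1 framebottom [0.432 0.1   0.337]
3 [0.539 0.092 0.283] [0.06 0.24 1.75 0.16 1.16 1.44] 0.0 dqmax 0.12 framebottom [0.43  0.071 0.329]
4 [0.543 0.068 0.285] [-0.    0.2   1.81  0.22  1.07  1.3 ] 0.0 dqmax 0.14 framebottom [0.431 0.042 0.319]
5 [0.547 0.045 0.286] [-0.08  0.17  1.86  0.3   0.99  1.13] 0.0 dqmax 0.17 framebottom [0.433 0.013 0.308]
6 [0.552 0.021 0.287] [-0.16  0.16  1.9   0.41  0.92  0.93] 0.0 dqmax 0.2 framebottom [ 0.438 -0.015  0.296]
7 [ 0.558 -0.002  0.287] [-0.25  0.15  1.94  0.54  0.87  0.71] 0.0 dqmax 0.22 framebottom [ 0.444 -0.042  0.284]
8 [ 0.564 -
[... 422 characters left out ...]
.492 -0.142  0.233]
12 [ 0.597 -0.115  0.285] [-0.64  0.35  1.96  1.21  1.06 -0.37] 0.0 dqmax 0.17 framebottom [ 0.508 -0.165  0.222]
13 [ 0.608 -0.137  0.285] [-0.69  0.42  1.93  1.28  1.15 -0.51] 0.0 dqmax 0.14 framebottom [ 0.527 -0.187  0.211]
14 [ 0.619 -0.158  0.284] [-0.73  0.5   1.89  1.34  1.24 -0.63] 0.0 dqmax 0.12 framebottom [ 0.548 -0.207  0.201]
15 [ 0.63  -0.179  0.284] [-0.77  0.57  1.83  1.38  1.34 -0.72] 0.0 dqmax 0.1 framebottom [ 0.57  -0.227  0.192]
16 [ 0.643 -0.2    0.284] [-0.79  0.65  1.77  1.42  1.44 -0.8 ] 0.0 dqmax 0.1 framebottom [ 0.593 -0.245  0.185]
17 [ 0.656 -0.22   0.285] [-0.8   0.73  1.7   1.45  1.54 -0.86] 0.0 dqmax 0.1 framebottom [ 0.618 -0.262  0.18 ]
```

Emit:
arm_command(increments=[{"x":0.036,"y":1.75,"z":-0.418,"rx":0.0214,"ry":0.0722,"rz":-0.036,"jaw":5},{"x":0.036,"y":1.75,"z":-0.418,"rx":0.0214,"ry":0.0722,"rz":-0.036,"jaw":5},{"x":0.036,"y":1.75,"z":-0.418,"rx":0.0214,"ry":0.0722,"rz":-0.036,"jaw":5},{"x":0.036,"y":1.75,"z":-0.418,"rx":0.0214,"ry":0.0722,"rz":-0.036,"jaw":5},{"x":0.036,"y":1.75,"z":-0.418,"rx":0.0214,"ry":0.0722,"rz":-0.036,"jaw":5},{"x":0.036,"y":1.75,"z":-0.418,"rx":0.0214,"ry":0.0722,"rz":-0.036,"jaw":5},{"x":0.036,"y":1.75,"z":-0.418,"rx":0.0214,"ry":0.0722,"rz":-0.036,"jaw":5},{"x":0.036,"y":1.75,"z":-0.418,"rx":0.0214,"ry":0.0722,"rz":-0.036,"jaw":5}])

```text
t: 38.5
eef_pos: [0.5452, 0.044, 0.2827]
tcp_rot: [-2.94, -0.205, 0.19]
contact_force: [0.9, -0.1, -2.2]
grip_width: 0.746
gripper_force: 30.0
```

Emit:
arm_command(increments=[{"x":0.036,"y":1.75,"z":-0.418,"rx":0.0214,"ry":0.0722,"rz":-0.036,"jaw":5},{"x":0.036,"y":1.75,"z":-0.418,"rx":0.0214,"ry":0.0722,"rz":-0.036,"jaw":5},{"x":0.036,"y":1.75,"z":-0.418,"rx":0.0214,"ry":0.0722,"rz":-0.036,"jaw":5},{"x":0.036,"y":1.75,"z":-0.418,"rx":0.0214,"ry":0.0722,"rz":-0.036,"jaw":5},{"x":0.036,"y":1.75,"z":-0.418,"rx":0.0214,"ry":0.0722,"rz":-0.036,"jaw":5},{"x":0.036,"y":1.75,"z":-0.418,"rx":0.0214,"ry":0.0722,"rz":-0.036,"jaw":5},{"x":0.036,"y":1.75,"z":-0.418,"rx":0.0214,"ry":0.0722,"rz":-0.036,"jaw":5},{"x":0.036,"y":1.75,"z":-0.418,"rx":0.0214,"ry":0.0722,"rz":-0.036,"jaw":5}])

```text
t: 39.3
eef_pos: [0.5862, -0.0933, 0.2824]
tcp_rot: [-2.842, -0.838, 0.343]
contact_force: [-0.4, 0.3, -4.5]
grip_width: 0.748
gripper_force: 30.0
```

Emit:
arm_command(increments=[{"x":0.036,"y":1.75,"z":-0.418,"rx":0.0214,"ry":0.0722,"rz":-0.036,"jaw":5},{"x":0.036,"y":1.75,"z":-0.418,"rx":0.0214,"ry":0.0722,"rz":-0.036,"jaw":5},{"x":0.036,"y":1.75,"z":-0.418,"rx":0.0214,"ry":0.0722,"rz":-0.036,"jaw":5},{"x":0.036,"y":1.75,"z":-0.418,"rx":0.0214,"ry":0.0722,"rz":-0.036,"jaw":5},{"x":0.036,"y":1.75,"z":-0.418,"rx":0.0214,"ry":0.0722,"rz":-0.036,"jaw":5},{"x":0.036,"y":1.75,"z":-0.418,"rx":0.0214,"ry":0.0722,"rz":-0.036,"jaw":5},{"x":0.036,"y":1.75,"z":-0.418,"rx":0.0214,"ry":0.0722,"rz":-0.036,"jaw":5},{"x":0.036,"y":1.75,"z":-0.418,"rx":0.0214,"ry":0.0722,"rz":-0.036,"jaw":5}])

```text
t: 40.1
eef_pos: [0.6551, -0.2198, 0.2807]
tcp_rot: [-3.094, -1.47, 0.788]
contact_force: [0.9, -0.3, -3.8]
grip_width: 0.749
gripper_force: 30.0
```

Emit:
arm_command(increments=[{"x":0,"y":0,"z":0,"rx":0,"ry":0,"rz":0,"jaw":5},{"x":0,"y":0,"z":0,"rx":0,"ry":0,"rz":0,"jaw":5}])

```text
t: 40.3
eef_pos: [0.655, -0.2191, 0.2807]
tcp_rot: [-3.076, -1.467, 0.77]
contact_force: [-0.3, 0.4, -4.1]
grip_width: 0.747
gripper_force: 30.0
```

Run:
```python
from h import *
from ik import tool
for n in('side','scene'):
    o,p,d=snap(n,'f_'+n); P=pts(n,d); L=loc(P); l=loc(o['eef_pos'])
    # frame points below the grasp, in front (face / sides)
    m=(d>0)&(abs(L[...,0]-l[0])<.045)&(L[...,1]>l[1]-.09)&(L[...,1]<l[1]+.09)&(L[...,2]<l[2]-.025)&(L[...,2]>.108)
    q=L[m]; print(n,'tcp',l,o['tcp_rot'],len(q),q.min(0).round(3),q.max(0).round(3))
    if n=='scene': # face points: max y per z band
        for z in np.arange(.15,.27,.015):
            k=q[abs(q[:,2]-z)<.006]
            if len(k)>3: print(round(z,3),np.percentile(k[:,1],[5,50,95]).round(4),len(k))
R=Ro.from_euler('xyz',o['tcp_rot']); print('rot err (tool rotvec)',(R.inv()*tool(.836,.1)).as_rotvec().round(4),'q',o['q'].round(2))
```

```text
side tcp [-0.00128653  0.02973026  0.28066265] [-3.0759307  -1.46664098  0.77009401] 377 [-0.042 -0.059  0.108] [0.042 0.094 0.255]
scene tcp [-0.00148024  0.02998221  0.28175127] [-3.08946586 -1.46698273  0.78390374] 642 [-0.035 -0.007  0.168] [0.032 0.072 0.257]
0.165 [-0.0061  0.0691  0.0703] 11
0.18 [0.0506 0.0676 0.0709] 79
0.195 [0.0597 0.0633 0.0666] 88
0.21 [0.0555 0.0593 0.0621] 83
0.225 [0.0508 0.0545 0.0571] 89
0.24 [0.0461 0.0499 0.0527] 94
0.255 [0.043  0.046  0.0488] 62
rot err (tool rotvec) [-0.0003  0.0037 -0.0054] q [-0.8   0.73  1.7   1.45  1.54 -0.86]
```

Emit:
arm_command(increments=[{"x":-1.5,"y":0,"z":0.15,"rx":0,"ry":0,"rz":0,"jaw":5},{"x":-1.5,"y":0,"z":0.15,"rx":0,"ry":0,"rz":0,"jaw":5},{"x":-1.5,"y":0,"z":0.15,"rx":0,"ry":0,"rz":0,"jaw":5},{"x":-1,"y":0,"z":0.1,"rx":0,"ry":0,"rz":0,"jaw":5},{"x":-0.4,"y":0,"z":0.04,"rx":0,"ry":0,"rz":0,"jaw":5},{"x":0,"y":0,"z":0,"rx":0,"ry":0,"rz":0,"jaw":5},{"x":0,"y":0,"z":0,"rx":0,"ry":0,"rz":0,"jaw":5}])

```text
t: 41.1
eef_pos: [0.6558, -0.2198, 0.2241]
tcp_rot: [-3.126, -1.469, 0.82]
contact_force: [0.3, 0.2, -3.2]
grip_width: 0.745
gripper_force: 30.0
```

Emit:
arm_command(increments=[{"x":-0.1,"y":0,"z":0.01,"rx":0,"ry":0,"rz":0,"jaw":5},{"x":-0.1,"y":0,"z":0.01,"rx":0,"ry":0,"rz":0,"jaw":5},{"x":0,"y":0,"z":0,"rx":0,"ry":0,"rz":0,"jaw":5}])

```text
t: 41.4
eef_pos: [0.6556, -0.2197, 0.2221]
tcp_rot: [-3.128, -1.469, 0.822]
contact_force: [0.4, -0.1, -3.0]
grip_width: 0.744
gripper_force: 30.0
```

Emit:
arm_command(increments=[{"x":-0.1,"y":0,"z":0.01,"rx":0,"ry":0,"rz":0,"jaw":5},{"x":0,"y":0,"z":0,"rx":0,"ry":0,"rz":0,"jaw":5}])

```text
t: 41.6
eef_pos: [0.6556, -0.2197, 0.2209]
tcp_rot: [-3.124, -1.469, 0.818]
contact_force: [0.2, -0.0, -3.6]
grip_width: 0.751
gripper_force: 30.0
```

Emit:
arm_command(increments=[{"x":-0.1,"y":0,"z":0.01,"rx":0,"ry":0,"rz":0,"jaw":5},{"x":-0.1,"y":0,"z":0.01,"rx":0,"ry":0,"rz":0,"jaw":5},{"x":0,"y":0,"z":0,"rx":0,"ry":0,"rz":0,"jaw":5}])

```text
t: 41.9
eef_pos: [0.6556, -0.2197, 0.2191]
tcp_rot: [-3.125, -1.469, 0.819]
contact_force: [0.3, -0.1, -1.9]
grip_width: 0.745
gripper_force: 30.0
```

Emit:
arm_command(increments=[{"x":-0.1,"y":0,"z":0.01,"rx":0,"ry":0,"rz":0,"jaw":5},{"x":0,"y":0,"z":0,"rx":0,"ry":0,"rz":0,"jaw":5}])

```text
t: 42.1
eef_pos: [0.6557, -0.2196, 0.2188]
tcp_rot: [-3.131, -1.471, 0.826]
contact_force: [0.7, 2.1, 2.8]
grip_width: 0.747
gripper_force: 30.0
```

Emit:
arm_command(increments=[{"x":-0.1,"y":0,"z":0.01,"rx":0,"ry":0,"rz":0,"jaw":5},{"x":0,"y":0,"z":0,"rx":0,"ry":0,"rz":0,"jaw":5}])

```text
t: 42.3
eef_pos: [0.6559, -0.2194, 0.2186]
tcp_rot: [-3.137, -1.472, 0.831]
contact_force: [0.4, 3.1, 7.4]
grip_width: 0.746
gripper_force: 30.0
```

Emit:
arm_command(increments=[{"x":0.2,"y":0,"z":0,"rx":0,"ry":0,"rz":0,"jaw":5},{"x":0,"y":0,"z":0,"rx":0,"ry":0,"rz":0,"jaw":7.2},{"x":0,"y":0,"z":0,"rx":0,"ry":0,"rz":0,"jaw":8.0},{"x":0,"y":0,"z":0,"rx":0,"ry":0,"rz":0,"jaw":8.7},{"x":0,"y":0,"z":0,"rx":0,"ry":0,"rz":0,"jaw":8.7},{"x":0,"y":0,"z":-1,"rx":0,"ry":0,"rz":0,"jaw":8.7},{"x":0,"y":0,"z":-2,"rx":0,"ry":0,"rz":0,"jaw":8.7},{"x":0,"y":0,"z":-3,"rx":0,"ry":0,"rz":0,"jaw":8.7}])

```text
t: 43.1
eef_pos: [0.6152, -0.2635, 0.2249]
tcp_rot: [-3.119, -1.469, 0.815]
contact_force: [1.1, 0.2, 0.1]
grip_width: 0.997
gripper_force: 0.0
```

Emit:
arm_command(increments=[{"x":0,"y":0,"z":-3,"rx":0,"ry":0,"rz":0,"jaw":8.7},{"x":0.5,"y":0,"z":-3,"rx":0,"ry":0,"rz":0,"jaw":8.7},{"x":2,"y":0,"z":-2,"rx":0,"ry":0,"rz":0,"jaw":8.7},{"x":3,"y":0,"z":0,"rx":0,"ry":0,"rz":0,"jaw":8.7},{"x":3,"y":0,"z":0,"rx":0,"ry":0,"rz":0,"jaw":8.7},{"x":3,"y":0,"z":0,"rx":0,"ry":0,"rz":0,"jaw":8.7},{"x":0,"y":0,"z":0,"rx":0,"ry":0,"rz":0,"jaw":8.7}])

```text
t: 43.8
eef_pos: [0.5704, -0.3153, 0.3516]
tcp_rot: [3.095, -1.468, 0.882]
contact_force: [0.2, 0.8, -0.0]
grip_width: 0.995
gripper_force: 0.0
```

Run:
```python
from h import *
o,p,d=snap('scene'); P=pts('scene',d); L=loc(P)
m=(d>0)&(abs(L[...,0])<.05)&(L[...,1]>-.06)&(L[...,1]<.12)&(L[...,2]<.27)&(L[...,2]>.108);q=L[m]
print(o['eef_pos'],len(q),q.min(0).round(3),q.max(0).round(3))
for z in np.arange(.12,.27,.02):
    k=q[abs(q[:,2]-z)<.006]
    if len(k)>3: print(round(z,3),np.percentile(k[:,1],[5,50,95]).round(4),len(k))
s,ps,_=snap('side')
a=cv2.resize(p[130:290,90:300,::-1],None,fx=1.9,fy=1.9*1.3); b=cv2.resize(ps[80:240,150:360,::-1],None,fx=1.9,fy=1.9*1.3)
cv2.imwrite('pics/fin.png',np.hstack([a,b])[:, :800]); print(np.hstack([a,b]).shape)
```

```text
[ 0.57041613 -0.31534897  0.35162321] 1104 [-0.034 -0.008  0.108] [0.034 0.071 0.261]
0.12 [0.0527 0.0659 0.0688] 70
0.14 [0.0575 0.0609 0.0637] 74
0.16 [0.0512 0.0552 0.0582] 78
0.18 [0.0458 0.0497 0.0522] 78
0.2 [0.0409 0.0442 0.0473] 82
0.22 [0.0343 0.0384 0.0415] 91
0.24 [0.0293 0.0332 0.0361] 94
0.26 [0.0174 0.0253 0.0299] 101
(395, 798, 3)
```

View pics/fin.png

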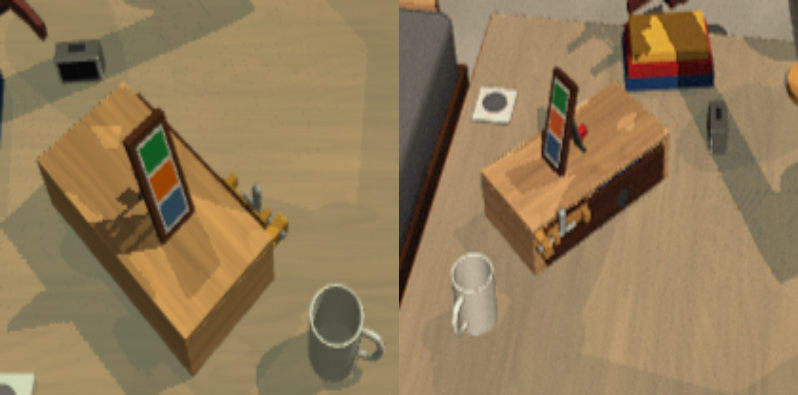

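The photo frame stands leaning on its kickstand in the middle of the caddy top. The drawer is shut, the bolt sits through the keeper, and the arm is clear.

```bash
python3 -c "
from station import env
print(env.hand_in())"
```

```text
the job is handed in; nothing more can be done
None
```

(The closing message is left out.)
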